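# Shut down the tape unwinder and stow its rolls

### The arm

A 6-joint arm with a two-finger parallel gripper is mounted at the origin on the work surface. World frame = base frame: x ahead of the robot, y to its left, z up, the work surface at z = 0. Lengths are in m, angles in degrees, forces in N, time in s.
With the tool pointing down it reaches from about 0.4 to 0.825 m from the base axis. Payload 7 kg.
Tool frame: the origin (TCP) lies midway between the tips of the shut fingers; the grasp point (between the pads) lies 19 mm behind it; z points along the fingers, x is the direction in which the jaws open and shut, and the axes are right-handed (so a half turn about z gives the same grasp; the last joint's range is limited). The gripper opens to 88 mm and grips with 3 to 60 N. Pads are 19 mm wide; open, the fingers measure 130 mm over their backs; the gripper's body (78 mm by 193 mm) begins 47 mm behind the grasp point.
Start: joints at [80.793, 20.546, 0.682, 0, -70.136, -16.507], TCP at [0.293, 0.608, 0.227] pointing down, gripper open.
Joint ranges: [-176.03, 176.03], [-82.01, 121.73], [-58.28, 71.71], [-173.87, 95.51], [-174.79, -0.11], [-173.66, 173.66]. Speed limits (degrees/s): [136.94, 136.94, 172.46, 180, 180, 180].

### API

Orientations are given as [roll, pitch, yaw] about the fixed x, y, z axes, in that order (R = Rz(yaw) Ry(pitch) Rx(roll)).
In Python, from plant import ctrl, vision, nets gives the robot as it stands.
- The arm moves only by the shell command python3 -m jog 'ROWS'. ROWS is text: rows parted by semicolons, each of 7 numbers parted by spaces: the turn, a rotation vector about the tool's x, y, z in units of 0.1 rad (1.0 is 0.1 rad), then the shift along the tool's x, y, z in units of 4 cm (1.0 is 4 cm), then the opening, from -1 (shut) to 1 (fully open). In form: rx ry rz x y z jaw; .... A call has 1 to 8 rows; each row shifts and turns the commanded pose from where the row before left it, along the tool's axes as they then stand; what a row does not reach is not made up. A row lasts 1/8 s, in which the tool goes at most 62.5 mm and 10.7 degrees, less where a joint would pass 70% of its speed; a pose out of reach is approached as far as the arm can. A call with a number of a shift or a turn outside -1 to 1 is refused whole. A call with a gripper value outside its range is refused whole. The fingers move at their own pace and stop on an object; the grip force is fixed at half the most. Time passes only in rows, so rows that do not move let the fingers close. It gives the time, the measured TCP pose, the force and the opening at its end, in the units of the state.
- ctrl.get_obs(): the state, without advancing time (a new reading comes with each control period).
- vision.snapshot(name): name is "scene" or "top" or "wrist"; returns (picture, depth): 480x640x3 uint8, red, green, blue; 480x640 float32, m along the optical axis (not along the pixel's ray), 0 where there is no reading.
- vision.camera_info(name): a dict with "camera_matrix" (3x3 intrinsics, pixels), "camera_from_world" (4x4, takes a point from world to camera coordinates); the wrist camera has in their place "tool_from_camera" (4x4, takes a point from camera to tool coordinates, whose origin is the TCP and whose axes are the tool frame's). Camera axes: x right, y down, z forward; pixel columns grow to the right and rows downward; lengths in m; the calibration is good to about 2 mm. A picture is of the moment at which its call begins: read the wrist's pose just before it. camera_info takes no time and is no camera call.
- ctrl.close_job(): hands the job in, once; it reports no verdict.
Trained networks look in the newest picture that a camera, given by its name, has taken for a name from the list of things; names that differ only in an ending like _2 or _b are one class to them, and where a whole thing is asked for, a point or a joint stands for the part that bears it (a point fixed in the world has none). Each returns a list of dicts, best first, with "score" (0 to 1); they miss things now and then, are a little off and sometimes report something else, mostly with a low value. They report only what shows in the picture. A call takes as long as a camera call. They do not tell look-alikes from the thing itself.
- nets.boxes_of(target, camera): "location" ([x, y, z] in m, in world coordinates, good to about 4 mm: the middle of the surface that is visible of it).
The state is a dict: "clock": time; "joint_pos": joint angles; "qvel": joint speeds; "tau": joint torques, N m; "tool_pos": TCP position; "orientation": TCP orientation; "force": force on the tool from outside, world axes, zero at the start; "moment": the same for the moment, N m; "opening": finger opening in m.
Only numpy, scipy, OpenCV 4.12 (cv2) and the standard library are available. Lean on these libraries where they do the work, as an engineer would, in place of code of your own. Each camera call takes 0.05 s, during which the arm holds its last target.

### The job

End of shift at the taping bench: first flip the unwinder's toggle switch to off (lever leaning away from the robot's side of the unwinder), and only then slide every roll of tape off its spindle. Put these rolls, and any left lying on the bench, into the open metal case, then shut its lid and last swing the hasp right over so it lies flat on the lid, over the catch. Leave the bottle, the glue gun and the box of glue sticks where they are.

Things in the scene. Friction and masses are not known exactly. Their poses are not given: they have to be found in the camera images.
- unwinder: powered tape unwinder, a grey box 220 x 220 mm, its top 45 mm above the bench, fixed for the episode; origin under its centre. Upright spindles stand at its own (x, y) = (+55, +55), (+55, -55) and (-55, -55) mm, the toggle at the fourth corner, (-55, +55) mm. Its +x axis points roughly away from the robot (yaw within 0.35 rad)
- spindle_c (a point): top of the spindle at the unwinder's (-55, -55) mm. All three are alike: a bare aluminium rod 18 mm thick, its top 116 mm above the bench, on a black flange 52 mm across whose top is 51 mm above the bench. A roll sits on the flange with the spindle through its bore, 5 mm play all round
- toggle (a joint): the toggle lever's angle (rad): -0.4 leans to the unwinder's -x = on, as it starts; +0.4 leans to its +x = off. An over-centre action drives it away from upright (0) to either stop, about 2.5 N at the tip; push it past upright and it snaps over
- toggle_tip (a point): top end of the toggle lever, a plain steel rod 11 mm thick that pivots 46 mm above the bench about the unwinder's y axis; this point is 46 mm from the pivot
- roll_a: a roll of packing tape, pale grey windings on a brown cardboard core: a ring 62 mm outside, 28 mm bore, 32 mm wide (tall when it lies flat), 60 to 130 g; origin: centre of its lower face, its z axis along the bore. Starts on the spindle at the unwinder's (+55, +55) mm; may be absent
- roll_b: a roll of packing tape, pale grey windings on a brown cardboard core: a ring 62 mm outside, 28 mm bore, 32 mm wide (tall when it lies flat), 60 to 130 g; origin: centre of its lower face, its z axis along the bore. Starts on the spindle at the unwinder's (+55, -55) mm; may be absent
- roll_c: a roll of packing tape, pale grey windings on a brown cardboard core: a ring 62 mm outside, 28 mm bore, 32 mm wide (tall when it lies flat), 60 to 130 g; origin: centre of its lower face, its z axis along the bore. Starts on the spindle at the unwinder's (-55, -55) mm; may be absent
- roll_d: a roll of packing tape, pale grey windings on a brown cardboard core: a ring 62 mm outside, 28 mm bore, 32 mm wide (tall when it lies flat), 60 to 130 g; origin: centre of its lower face, its z axis along the bore. Starts lying flat on the bench between unwinder and case; always there
- roll_e: a roll of packing tape, pale grey windings on a brown cardboard core: a ring 62 mm outside, 28 mm bore, 32 mm wide (tall when it lies flat), 60 to 130 g; origin: centre of its lower face, its z axis along the bore. Starts lying flat on the bench between unwinder and case, farther out than roll_d; may be absent
- case: open-topped aluminium case with black corners, fixed; outside 174 (its x) x 320 (its y) x 75 mm high, walls and floor 5 mm; origin under its centre. Lid hinged along its +x side, hasp in the middle of its -x side. Its +x points roughly to the robot's left (yaw 1.57 +- 0.2 rad). Two rolls lying on one another still fit under the lid
- case_in (a point): centre of the case's inner floor, 5 mm above the bench
- lid (a joint): the lid's angle (rad): 0 shut, 1.85 fully open; starts open, a little past upright (1.65 to 1.83), its free edge then about 250 mm above the bench: keep the arm clear of it on the way past. Its hinge friction holds it near upright; pushed to less than about 1.3 it falls shut slowly by itself
- lid_hinge (a point): middle of the lid's hinge line, 87 mm along the case's +x from its centre, 75 mm above the bench; the hinge runs along the case's y
- lid_edge (a point): middle of the lid's free edge, on its outer (top) face; the lid is a plate 174 x 320 x 8 mm, this point 174 mm from the hinge line. The catch is a small staple standing 8 mm above the lid, 21 mm in from this edge
- hasp (a joint): the hasp's angle (rad): 0 sticks out level from the case's -x side, 1.57 upright, 3.14 lies flat on the shut lid with the catch through its slot. Starts at 0.7 to 1.2; light hinge friction (about 0.5 N at the tip) holds it where it is left
- hasp_hinge (a point): middle of the hasp's hinge line, 93 mm along the case's -x from its centre, 85 mm above the bench; the hinge runs along the case's y
- hasp_tip (a point): middle of the hasp's free end; the hasp is a slotted steel strap 50 mm long, 32 mm wide, 4 mm thick
- bottle: plastic bottle 66 mm across, 200 mm tall, standing; origin under its centre; leave alone
- glue_gun: black glue gun lying on its side, 200 x 130 x 37 mm; origin under its barrel; leave alone
- stick_box: open cardboard box of glue sticks 100 x 170 x 60 mm; origin under its centre; leave alone
Things that resemble listed ones, but are neither listed nor needed, are in the scene too. Leave any orange or pink look-alike of the roll_e alone.

How it is judged (in metres and radians):
On the way, in this order (a step that is already met when the one before it is completed fails the run):
1. the unwinder is switched off (value of joint toggle above 0.3 rad), for 0.2 s.
2. every roll lies in the case, the lid still open (x of roll_a in the frame of case between -0.085 and 0.085 m and y of roll_a in the frame of case between -0.158 and 0.158 m and z of roll_a in the frame of case between 0 and 0.066 m and x of roll_b in the frame of case between -0.085 and 0.085 m and y of roll_b in the frame of case between -0.158 and 0.158 m and z of roll_b in the frame of case between 0 and 0.066 m and x of roll_c in the frame of case between -0.085 and 0.085 m and y of roll_c in the frame of case between -0.158 and 0.158 m and z of roll_c in the frame of case between 0 and 0.066 m and x of roll_d in the frame of case between -0.085 and 0.085 m and y of roll_d in the frame of case between -0.158 and 0.158 m and z of roll_d in the frame of case between 0 and 0.066 m and x of roll_e in the frame of case between -0.085 and 0.085 m and y of roll_e in the frame of case between -0.158 and 0.158 m and z of roll_e in the frame of case between 0 and 0.066 m and value of joint lid above 0.5 rad), for 0.2 s.
3. the lid is shut (value of joint lid below 0.05 rad and value of joint hasp below 2.6 rad), for 0.2 s.
4. the hasp lies over the catch on the shut lid (value of joint lid below 0.05 rad and value of joint hasp above 2.95 rad), for 0.2 s.
At the end, for the whole second after the job is handed in: Toggle off (above 0.3 rad), every roll at rest inside the case below its rim, lid shut (below 0.05 rad) and hasp flat over the catch (above 2.95 rad) (all of step 4 and value of joint toggle above 0.3 rad and x of roll_a in the frame of case between -0.085 and 0.085 m and y of roll_a in the frame of case between -0.158 and 0.158 m and z of roll_a in the frame of case between 0 and 0.066 m and x of roll_b in the frame of case between -0.085 and 0.085 m and y of roll_b in the frame of case between -0.158 and 0.158 m and z of roll_b in the frame of case between 0 and 0.066 m and x of roll_c in the frame of case between -0.085 and 0.085 m and y of roll_c in the frame of case between -0.158 and 0.158 m and z of roll_c in the frame of case between 0 and 0.066 m and x of roll_d in the frame of case between -0.085 and 0.085 m and y of roll_d in the frame of case between -0.158 and 0.158 m and z of roll_d in the frame of case between 0 and 0.066 m and x of roll_e in the frame of case between -0.085 and 0.085 m and y of roll_e in the frame of case between -0.158 and 0.158 m and z of roll_e in the frame of case between 0 and 0.066 m and linear speed of each of roll_a, roll_b, roll_c, roll_d, roll_e below 0.02 m/s); the robot touches nothing.
It fails at once if a roll is taken off its spindle while the unwinder is still switched on (value of joint toggle below 0 rad and distance of any of roll_a, roll_b, roll_c from where it was at the start of the episode above 0.03 m).
It fails at once if the bottle, the glue gun or the box of glue sticks is shifted or tipped over (distance of any of bottle, glue_gun, stick_box from where it was at the start of the episode above 0.04 m or angle between bottle's own z axis and vertical above 0.5 rad).
Of roll_a, roll_b, roll_c, roll_e only 3 to 4 are there at a start; the rules pass over those that are not, and their reading is None.
At some moment in a run one of roll_d may be knocked a few centimetres aside while the robot is not near it.
Once in a run the grip may slacken for a moment while it holds something.
It also fails if it takes over 192 s, if anything falls off the work surface, if the arm or the gripper's body presses on something with over 40 N, if the wrist force passes 120 N, or if a joint passes its speed limit or range.

## Working session

There is one attempt and no reset: what is moved stays moved. The work goes in short steps, Python scripts to look and compute and a shell command to move; the robot and the scene stay as the last step left them, time stands still between calls to the robot, and variables do not carry over. Pictures are saved under pics/ and viewed, and the job is handed in when it is done.

```bash
ls; mkdir -p pics; cat > h.py <<'E'
import numpy as np, cv2
from scipy.spatial.transform import Rotation as R
from plant import ctrl, vision, nets
def snap(name, fn):
    im,d=vision.snapshot(name); cv2.imwrite('pics/'+fn,im[:,:,::-1]); return im,d
def obs():
    o=ctrl.get_obs(); print({k:np.round(o[k],4).tolist() for k in ('clock','tool_pos','orientation','force','opening','joint_pos')}); return o
def TW():
    o=ctrl.get_obs(); T=np.eye(4); T[:3,:3]=R.from_euler('xyz',o['orientation'],degrees=True).as_matrix(); T[:3,3]=o['tool_pos']; return T
def cloud(name,d,T=None):
    ci=vision.camera_info(name); K=np.array(ci['camera_matrix'])
    v,u=np.mgrid[0:480,0:640]
    P=np.stack([(u-K[0,2])/K[0,0]*d,(v-K[1,2])/K[1,1]*d,d,np.ones_like(d)],-1)
    M=np.linalg.inv(np.array(ci['camera_from_world'])) if name!='wrist' else T@np.array(ci['tool_from_camera'])
    return (P@M.T)[...,:3]
E
python3 - <<'E'
from h import *
obs()
for n in('scene','top'):
    im,d=snap(n,n+'0.png'); np.save(n+'0.npy',cloud(n,d))
    for t in('roll_a','unwinder','case','toggle','spindle_c','hasp','lid','bottle','glue_gun','stick_box'):
        for r in nets.boxes_of(t,n): print(n,t,round(r['score'],2),np.round(r['location'],3))
obs()
E
```

```text
pics
{'clock': 0.0, 'tool_pos': [0.2927, 0.6077, 0.2256], 'orientation': [-179.9904, -0.0965, -115.722], 'force': [0.9051, 0.0457, -0.5301], 'opening': 0.0878, 'joint_pos': [80.7909, 20.5908, 0.6313, -0.0193, -70.1357, -16.5062]}
scene roll_a 0.86 [0.631 0.054 0.027]
scene roll_a 0.82 [0.449 0.04  0.028]
scene roll_a 0.8 [ 0.608 -0.259  0.078]
scene roll_a 0.79 [ 0.508 -0.225  0.076]
scene roll_a 0.71 [0.334 0.12  0.029]
scene roll_a 0.59 [0.791 0.252 0.031]
scene unwinder 0.72 [ 0.593 -0.168  0.042]
scene case 0.72 [0.535 0.31  0.027]
scene toggle 0.69 [0.802 0.036 0.028]
scene toggle 0.47 [ 0.516 -0.13   0.066]
scene spindle_c 0.68 [ 0.597 -0.162  0.049]
scene hasp 0.56 [0.543 0.192 0.108]
scene lid 0.94 [0.568 0.422 0.179]
scene lid 0.63 [0.538 0.309 0.027]
scene bottle 0.82 [ 0.437 -0.475  0.091]
scene bottle 0.26 [ 0.519 -0.13   0.068]
scene bottle 0.19 [0.566 0.422 0.176]
scene glue_gun 0.55 [ 0.305 -0.33   0.031]
scene stick_box 0.72 [0.8   0.037 0.028]
top roll_a 0.97 [ 0.482 -0.236  0.08 ]
top roll_a 0.9 [0.782 0.245 0.034]
top roll_a 0.78 [0.434 0.036 0.034]
top roll_a 0.71
[... 189 characters left out ...]
 [0.811 0.038 0.021]
top case 0.72 [0.524 0.373 0.073]
top spindle_c 0.93 [ 0.554 -0.19   0.043]
top spindle_c 0.18 [ 0.276 -0.333  0.027]
top hasp 0.4 [ 0.278 -0.331  0.031]
top hasp 0.16 [ 0.59  -0.272  0.08 ]
top lid 0.68 [0.514 0.407 0.173]
top lid 0.64 [ 0.59  -0.275  0.082]
top bottle 0.89 [ 0.422 -0.471  0.13 ]
top glue_gun 0.94 [ 0.277 -0.332  0.033]
top glue_gun 0.56 [0.525 0.373 0.074]
top stick_box 0.88 [0.81  0.038 0.022]
top stick_box 0.21 [ 0.517 -0.131  0.083]
{'clock': 1.1, 'tool_pos': [0.2929, 0.6081, 0.2266], 'orientation': [-179.9998, 0.0013, -115.7147], 'force': [0.0613, 0.878, 0.223], 'opening': 0.0873, 'joint_pos': [80.7948, 20.5459, 0.6817, 0.0005, -70.1347, -16.5098]}
```

View pics/scene0.png

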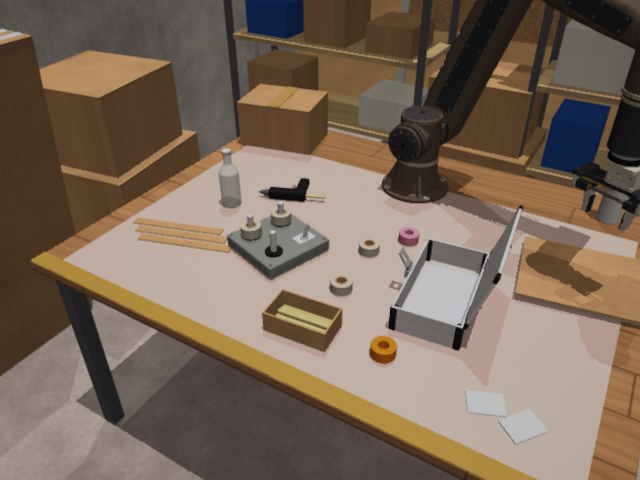

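View pics/top0.png

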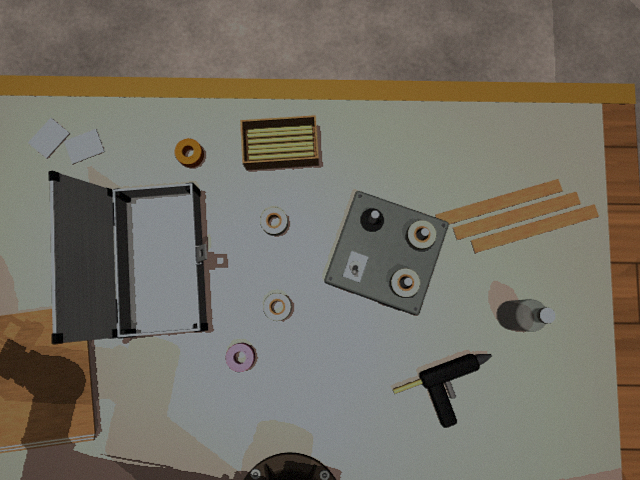

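```bash
cat > m.py <<'E'
import numpy as np, cv2
P=np.load('top0.npy')
def sel(x0,x1,y0,y1,z0,z1):
    q=P.reshape(-1,3); m=(q[:,0]>x0)&(q[:,0]<x1)&(q[:,1]>y0)&(q[:,1]<y1)&(q[:,2]>z0)&(q[:,2]<z1); return q[m]
print('bench z',np.median(sel(.4,.7,.08,.15,-.05,.05)[:,2]))
q=sel(.4,.72,-.35,-.03,.036,.056); print('unw',cv2.minAreaRect((q[:,:2]*1000).astype(np.float32)),np.median(q[:,2]))
for n,a in dict(d=(.434,.036),e=(.625,.045),b=(.589,-.275),c=(.482,-.236)).items():
    z=(.022,.045) if n in 'de' else (.07,.095)
    q=sel(a[0]-.05,a[0]+.05,a[1]-.05,a[1]+.05,*z); print(n,cv2.minEnclosingCircle((q[:,:2]*1000).astype(np.float32)),np.median(q[:,2]))
for a in [(.589,-.275),(.482,-.236),(.62,-.16)]:
    q=sel(a[0]-.04,a[0]+.04,a[1]-.04,a[1]+.04,.1,.13); print('sp',len(q),q.mean(0) if len(q) else '')
q=sel(.44,.6,-.2,-.08,.055,.12); print('tog',len(q)); print(np.round(q[np.argsort(-q[:,2])][:40:3],3))
q=sel(.3,.75,.15,.5,.06,.082); print('case',cv2.minAreaRect((q[:,:2]*1000).astype(np.float32)))
q=sel(.45,.6,.1,.215,.04,.15); print('hasp',len(q)); print(np.round(q[np.argsort(-q[:,2])][::12],3))
q=sel(.3,.75,.3,.6,.1,.3); print('lid',len(q),q.min(0),q.max(0), np.round(q[np.argsort(-q[:,2])][:200:40],3))
E
python3 m.py
python3 -c "
import cv2
a=cv2.imread('pics/top0.png');b=cv2.imread('pics/scene0.png')
cv2.imwrite('pics/c1.png',cv2.hconcat([cv2.resize(a[180:330,190:450],(780,450)) ]))
cv2.imwrite('pics/c2.png',cv2.resize(b[190:370,210:470],(780,540)))"
```

```text
bench z 0.0016978537745947486
unw ((554.6502075195312, -205.66848754882812), (220.3363494873047, 222.23558044433594), 71.28388214111328) 0.04603047798477522
d ((430.9779968261719, 35.002105712890625), 30.672578811645508) 0.033083439797950476
e ((623.5263061523438, 47.070125579833984), 31.346296310424805) 0.03276497725927907
b ((589.3038330078125, -274.8223876953125), 31.224952697753906) 0.08390113765201823
c ((485.4671630859375, -239.84347534179688), 30.91330909729004) 0.08377422810000668
sp 68 [ 0.58855071 -0.2741943   0.11471501]
sp 62 [ 0.48485777 -0.23859374  0.11575036]
sp 64 [ 0.62357493 -0.17056176  0.11537591]
tog 42
[[ 0.501 -0.131  0.092]
 [ 0.503 -0.129  0.09 ]
 [ 0.507 -0.136  0.088]
 [ 0.503 -0.134  0.088]
 [ 0.505 -0.127  0.088]
 [ 0.505 -0.129  0.086]
 [ 0.512 -0.132  0.085]
 [ 0.512 -0.134  0.084]
 [ 0.515 -0.136  0.078]
 [ 0.515 -0.13   0.076]
 [ 0.517 -0.135  0.072]
 [ 0.518 -0.137  0.065]
 [ 0.52  -0.137  0.062]
 [ 0.519 -0.14   0.056]]
case ((528.3319091796875, 291.4247741699219), (323.0389404296875, 191.73196411132812), 5.705016136169434)
hasp 506
[[0.534 0.178 0
[... 373 characters left out ...]
214 0.078]
 [0.492 0.205 0.077]
 [0.477 0.203 0.077]
 [0.54  0.214 0.076]
 [0.488 0.207 0.076]
 [0.533 0.212 0.075]
 [0.495 0.206 0.075]
 [0.551 0.213 0.074]
 [0.482 0.203 0.073]
 [0.521 0.195 0.073]
 [0.54  0.198 0.072]
 [0.547 0.198 0.071]
 [0.562 0.21  0.068]
 [0.454 0.202 0.066]
 [0.517 0.207 0.064]
 [0.548 0.198 0.063]
 [0.491 0.205 0.06 ]
 [0.518 0.206 0.058]
 [0.468 0.202 0.056]
 [0.47  0.203 0.053]
 [0.58  0.213 0.051]
 [0.587 0.214 0.049]
 [0.455 0.202 0.047]
 [0.568 0.212 0.043]
 [0.458 0.201 0.041]]
lid 9097 [0.35458115 0.37158015 0.10001481] [0.67718687 0.45308141 0.24736661] [[0.663 0.446 0.247]
 [0.446 0.425 0.245]
 [0.421 0.419 0.244]
 [0.435 0.422 0.244]
 [0.437 0.423 0.243]]
```

View pics/c1.png

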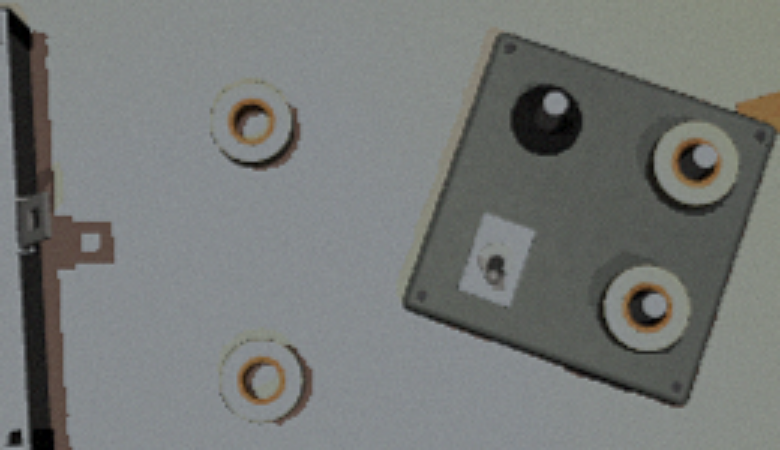

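View pics/c2.png

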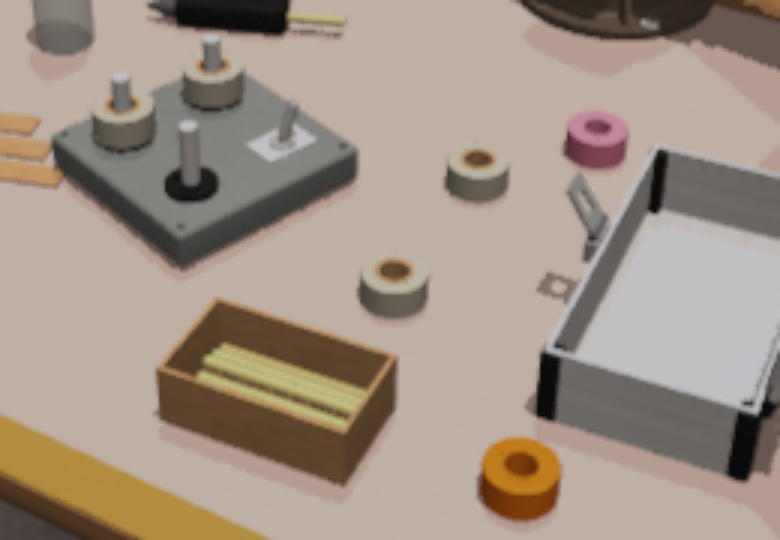

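Scene and top views show four wanted rolls and no roll on spindle a:
- **Wanted (grey windings, brown core):** top px (278,306) and (275,222) on the bench, (421,235) and (406,282) on the spindles.
- **Look-alikes to leave:** orange (188,152) and pink (240,357).
- **Bare spindle:** (372,218).
- **Toggle:** (355,267), leaning toward the robot. The hasp is at about (205,255).

The crops confirm these choices.

```bash
cat > plan.py <<'E'
import sys
from h import *
# plan.py x y z [yaw]
T=TW(); a=[float(v) for v in sys.argv[1:]]
o=ctrl.get_obs(); y0=o['orientation'][2]
yaw=a[3] if len(a)>3 else y0
M=R.from_euler('xyz',[180,0,yaw],degrees=True).as_matrix()
rv=R.from_matrix(T[:3,:3].T@M).as_rotvec()/0.1
s=M.T@(np.array(a[:3])-T[:3,3])/0.04
print('clock',round(float(o['clock']),2),'pos',np.round(T[:3,3],4),'ori',np.round(o['orientation'],2),'F',np.round(o['force'],1),'open',round(float(o['opening']),4),'j6',round(o['joint_pos'][5],1))
print('turn units',np.round(rv,2),' shift units (after turn)',np.round(s,3))
E
python3 plan.py .45 -.10 .33 -198.8; python3 plan.py .293 .608 .33 -198.8
```

```text
clock 1.1 pos [0.2929 0.6081 0.2266] ori [-180.      0.   -115.71] F [0.1 0.9 0.2] open 0.0873 j6 -16.5
turn units [ 0.   0.  14.5]  shift units (after turn) [ -9.424 -15.493  -2.586]
clock 1.1 pos [0.2929 0.6081 0.2266] ori [-180.      0.   -115.71] F [0.1 0.9 0.2] open 0.0873 j6 -16.5
turn units [ 0.   0.  14.5]  shift units (after turn) [-4.000e-03 -2.000e-03 -2.586e+00]
```

```bash
python3 -m jog '0 0 0 0 0 -1 -1;0 0 1 0 0 -1 -1;0 0 1 0 0 -1 -1;0 0 1 0 0 0 -1;0 0 1 0 0 0 -1;0 0 1 0 0 0 -1;0 0 1 0 0 0 -1;0 0 1 0 0 0 -1' && python3 -m jog '0 0 1 0 0 0 -1;0 0 1 0 0 0 -1;0 0 1 0 0 0 -1;0 0 1 0 0 0 -1;0 0 1 0 0 0 -1;0 0 1 0 0 0 -1;0 0 1 0 0 0 -1;0 0 0.5 0 0 0 -1'; python3 plan.py .45 -.10 .33 -198.8
```

```text
clock: 2.1
tool_pos: [0.2929, 0.6081, 0.3465]
orientation: [-180.0, -0.0, -156.0]
force: [-1.1, -0.0, 0.4]
opening: 0.0131
clock: 3.1
tool_pos: [0.2929, 0.6081, 0.3465]
orientation: [-180.0, -0.0, 161.1]
force: [0.3, -0.1, -0.7]
opening: 0.0004
clock 3.1 pos [0.2929 0.6081 0.3465] ori [-180.     -0.    161.07] F [ 0.3 -0.1 -0.7] open 0.0004 j6 -99.7
turn units [-0.   -0.   -0.02]  shift units (after turn) [ -9.423 -15.492   0.413]
```

```bash
python3 -m jog '0 0 0 -0.59 -0.97 0 -1;0 0 0 -0.59 -0.97 0 -1;0 0 0 -0.59 -0.97 0 -1;0 0 0 -0.59 -0.97 0 -1;0 0 0 -0.59 -0.97 0 -1;0 0 0 -0.59 -0.97 0 -1;0 0 0 -0.59 -0.97 0 -1;0 0 0 -0.59 -0.97 0 -1' && python3 -m jog '0 0 0 -0.59 -0.97 0 -1;0 0 0 -0.59 -0.97 0 -1;0 0 0 -0.59 -0.97 0 -1;0 0 0 -0.59 -0.97 0 -1;0 0 0 -0.59 -0.97 0 -1;0 0 0 -0.59 -0.97 0 -1;0 0 0 -0.59 -0.97 0 -1;0 0 0 -0.59 -0.97 0 -1'; python3 plan.py .459 -.115 .18 -198.8
python3 - <<'E'
from h import *
T=TW(); im,d=snap('wrist','w1.png'); np.save('w1.npy',cloud('wrist',d,T))
P=cloud('wrist',d,T).reshape(-1,3)
m=(abs(P[:,0]-.51)<.05)&(abs(P[:,1]+.133)<.04)&(P[:,2]>.07)
q=P[m];print(len(q)); print(np.round(q[np.argsort(-q[:,2])][::max(1,len(q)//12)],3))
E
```

```text
clock: 4.1
tool_pos: [0.3717, 0.2519, 0.3468]
orientation: [180.0, 0.0, 161.2]
force: [0.4, 0.4, 0.8]
opening: 0.0003
clock: 5.1
tool_pos: [0.4504, -0.1028, 0.3469]
orientation: [180.0, 0.0, 161.2]
force: [1.3, -0.6, 0.4]
opening: 0.0004
clock 5.1 pos [ 0.4504 -0.1028  0.3469] ori [1.7997e+02 5.0000e-02 1.6121e+02] F [ 1.3 -0.6  0.4] open 0.0004 j6 -30.5
turn units [0.   0.01 0.  ]  shift units (after turn) [-0.302 -0.22   4.173]
32773
[[ 0.461 -0.134  0.463]
 [ 0.473 -0.137  0.459]
 [ 0.468 -0.133  0.457]
 [ 0.471 -0.136  0.455]
 [ 0.471 -0.137  0.452]
 [ 0.463 -0.134  0.449]
 [ 0.486 -0.141  0.446]
 [ 0.466 -0.142  0.437]
 [ 0.46  -0.141  0.436]
 [ 0.488 -0.145  0.431]
 [ 0.505 -0.153  0.43 ]
 [ 0.469 -0.15   0.425]
 [ 0.516 -0.138  0.071]]
```

View pics/w1.png

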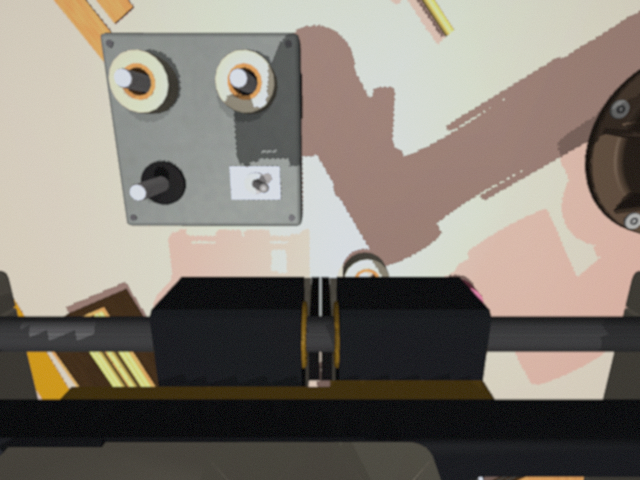

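```bash
python3 -m jog '0 0 0 -0.2 -0.15 1 -1;0 0 0 0 0 1 -1;0 0 0 0 0 1 -1;0 0 0 0 0 1 -1;0 0 0 0 0 1 -1;0 0 0 0 0 1 -1;0 0 0 0 0 0 -1';  python3 plan.py .4635 -.1166 .075 -198.8
```

```text
clock: 6.02
tool_pos: [0.4539, -0.1097, 0.1045]
orientation: [-179.9, -0.3, 161.2]
force: [0.6, -0.0, 0.5]
opening: 0.0004
clock 6.03 pos [ 0.4539 -0.1097  0.1045] ori [-179.86   -0.29  161.19] F [ 0.6 -0.   0.5] open 0.0004 j6 -29.4
turn units [-0.02 -0.05 -0.  ]  shift units (after turn) [-0.283 -0.086  0.738]
```

```bash
python3 -m jog '0 0 0 0 -0.1 0.75 -1;0 0 0 0 0 0 -1;0 0 0 -0.4 0 0 -1;0 0 0 -0.3 0 0 -1;0 0 0 -0.25 0 0 -1;0 0 0 -0.2 0 0 -1;0 0 0 -0.1 0 0 -1;0 0 0 0 0 0 -1';  python3 plan.py .5014 -.1294 .075 -198.8
```

```text
clock: 7.02
tool_pos: [0.5027, -0.1294, 0.0765]
orientation: [180.0, 0.0, 161.2]
force: [0.4, -0.1, -0.7]
opening: 0.0003
clock 7.03 pos [ 0.5027 -0.1294  0.0765] ori [1.7999e+02 4.0000e-02 1.6120e+02] F [ 0.4 -0.1 -0.7] open 0.0003 j6 -26.1
turn units [0.   0.01 0.  ]  shift units (after turn) [ 0.03  -0.009  0.039]
```

```bash
python3 -m jog '0 0 0 0.5 0 0 -1;0 0 0 0 0 -1 0.3;0 0 0 0 0 -1 0.6;0 0 0 0 0 -1 0.6;0 0 0 0 -1 0 0.6'
python3 - <<'E'
from h import *
im,d=snap('scene','s2.png'); cv2.imwrite('pics/s2c.png',cv2.resize(im[180:300,200:380,::-1],(720,480)))
P=cloud('scene',d).reshape(-1,3)
m=(abs(P[:,0]-.52)<.04)&(abs(P[:,1]+.133)<.03)&(P[:,2]>.055)&(P[:,2]<.095)
q=P[m];print(len(q)); print(np.round(q[np.argsort(-q[:,2])][::max(1,len(q)//12)],3))
T=TW(); im,d=snap('wrist','w2.png')
E
python3 plan.py .4853 -.239 .18 -198.8;
```

```text
clock: 7.65
tool_pos: [0.4729, -0.1601, 0.2002]
orientation: [179.9, 0.4, 161.4]
force: [0.1, -0.4, 0.0]
opening: 0.0346
33
[[ 0.549 -0.133  0.09 ]
 [ 0.544 -0.14   0.084]
 [ 0.543 -0.133  0.083]
 [ 0.536 -0.134  0.082]
 [ 0.543 -0.14   0.08 ]
 [ 0.535 -0.135  0.077]
 [ 0.541 -0.138  0.076]
 [ 0.535 -0.132  0.075]
 [ 0.539 -0.136  0.073]
 [ 0.543 -0.134  0.072]
 [ 0.529 -0.135  0.067]
 [ 0.532 -0.134  0.065]
 [ 0.538 -0.137  0.064]
 [ 0.534 -0.133  0.063]
 [ 0.538 -0.127  0.061]
 [ 0.528 -0.13   0.057]
 [ 0.529 -0.136  0.056]]
clock 7.75 pos [ 0.4696 -0.1623  0.1974] ori [1.7996e+02 9.0000e-02 1.6114e+02] F [ 0.3  0.  -0.1] open 0.0429 j6 -22.5
turn units [ 0.01  0.02 -0.01]  shift units (after turn) [-0.991 -1.69   0.435]
```

View pics/s2c.png

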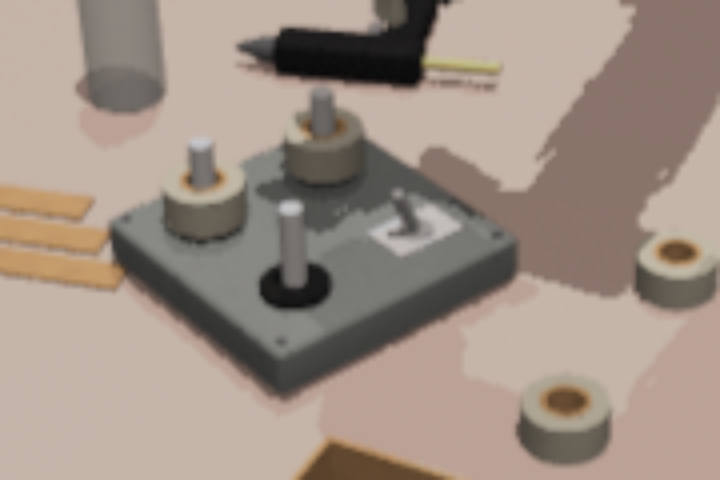

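View pics/w2.png

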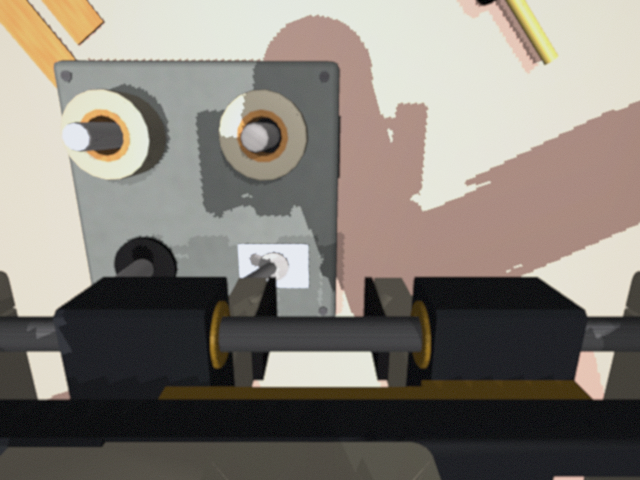

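Toggle now leans away (scene crop (403,210), measured tip x ≈ 0.545 against pivot 0.520), so it is off. Next I pick roll c.

```bash
python3 -m jog '0 0 0 -0.5 -0.85 0 1;0 0 0 -0.5 -0.85 0.4 1;0 0 0 0 0 0 1;0 0 0 0 0 0 1;0 0 0 0 0 0 1'; python3 plan.py .4853 -.239 .062 -198.8
```

```text
clock: 8.38
tool_pos: [0.4863, -0.2374, 0.181]
orientation: [180.0, 0.0, 161.3]
force: [-0.2, 0.6, 1.0]
opening: 0.0868
clock 8.38 pos [ 0.4863 -0.2374  0.181 ] ori [1.7999e+02 4.0000e-02 1.6126e+02] F [-0.2  0.6  1. ] open 0.0868 j6 -13.5
turn units [0.   0.01 0.01]  shift units (after turn) [ 0.011 -0.047  2.974]
```

```bash
python3 -m jog '0 0 0 0 -0.05 1 1;0 0 0 0 0 1 1;0 0 0 0 0 0.7 1;0 0 0 0 0 0.27 1;0 0 0 0 0 0 1;0 0 0 0 0 0 -1;0 0 0 0 0 0 -1;0 0 0 0 0 0 -1' && python3 -m jog '0 0 0 0 0 0 -1;0 0 0 0 0 0 -1;0 0 0 0 0 -0.5 -1;0 0 0 0 0 -0.8 -1;0 0 0 0 0 -1 -1;0 0 0 0 0 -1 -1;0 0 0 0 0 -0.5 -1'; python3 plan.py .525 .2 .2 -174.3
```

```text
clock: 9.38
tool_pos: [0.4859, -0.2401, 0.0625]
orientation: [180.0, 0.1, 161.2]
force: [-0.1, -0.4, 0.6]
opening: 0.0632
clock: 10.25
tool_pos: [0.4861, -0.2401, 0.216]
orientation: [180.0, 0.1, 161.2]
force: [-0.0, 0.1, -0.5]
opening: 0.0609
clock 10.25 pos [ 0.4861 -0.2401  0.216 ] ori [1.7998e+02 1.5000e-01 1.6121e+02] F [-0.   0.1 -0.5] open 0.0609 j6 -13.2
turn units [-0.    0.03 -4.27]  shift units (after turn) [-2.061 10.852  0.4  ]
```

```bash
python3 -m jog '0 0 -1 0 0.9 0 -1;0 0 -1 0 0.9 0 -1;0 0 -1 0 0.9 0 -1;0 0 -1 0 0.9 0 -1;0 0 -0.27 0 0.9 0 -1'; python3 plan.py .5983 .328 .2 -174.5
```

```text
clock: 10.88
tool_pos: [0.5081, -0.0621, 0.2134]
orientation: [180.0, -0.0, -174.2]
force: [1.0, -0.5, -1.2]
opening: 0.0609
clock 10.88 pos [ 0.5081 -0.0621  0.2134] ori [ 1.7999e+02 -3.0000e-02 -1.7423e+02] F [ 1.  -0.5 -1.2] open 0.0609 j6 -9.3
turn units [ 0.   -0.01  0.05]  shift units (after turn) [-3.18   9.49   0.335]
```

```bash
python3 -m jog '0 0 0 -0.4 0.9 0 -1;0 0 0 -0.4 0.9 0 -1;0 0 0 -0.4 0.9 0 -1;0 0 0 -0.4 0.9 0 -1;0 0 0 -0.4 0.9 0 -1;0 0 0 -0.4 0.9 0 -1;0 0 0 -0.4 0.9 0.3 -1;0 0 0 0 0 0 -1'; python3 plan.py .5983 .328 .2 -174.5
python3 - <<'E'
from h import *
T=TW(); im,d=snap('wrist','w3.png'); P=cloud('wrist',d,T); np.save('w3.npy',P)
im,d=snap('top','t3.png')
im,d=snap('scene','s3.png')
E
```

```text
clock: 11.88
tool_pos: [0.5945, 0.2006, 0.1996]
orientation: [-179.9, -0.2, -174.2]
force: [0.2, -0.4, -0.8]
opening: 0.0608
clock 11.88 pos [0.5945 0.2006 0.1996] ori [-1.7994e+02 -1.6000e-01 -1.7422e+02] F [ 0.2 -0.4 -0.8] open 0.0608 j6 -30.6
turn units [-0.01 -0.03  0.05]  shift units (after turn) [-0.399  3.162 -0.01 ]
```

View pics/w3.png

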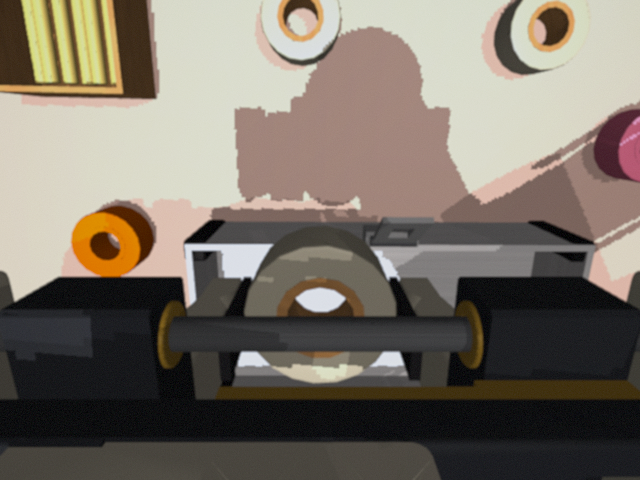

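View pics/s3.png

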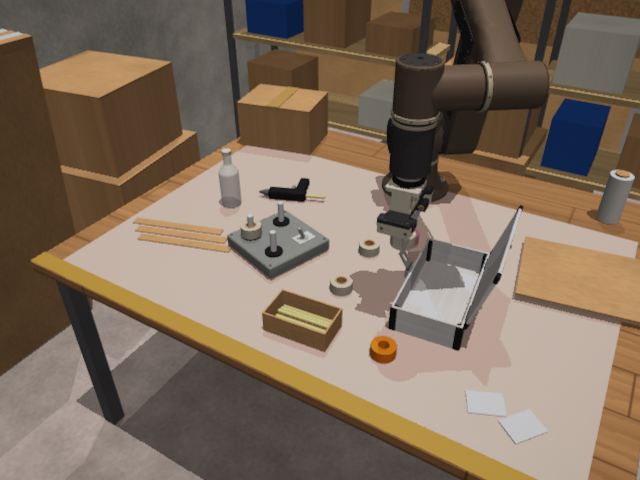

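```bash
python3 - <<'E'
import numpy as np
P=np.load('w3.npy').reshape(-1,3)
m=(P[:,2]>.068)&(P[:,2]<.082)&(P[:,0]>.3)&(P[:,0]<.75)&(P[:,1]>.17)&(P[:,1]<.4)
q=P[m]; th=np.radians(95.4); ex=np.array([np.cos(th),np.sin(th)]); ey=np.array([-ex[1],ex[0]])
c=(q[:,:2]-[.526,.296]); X=c@ex;Y=c@ey
print(len(q),np.percentile(X,[0,1,5,50]),np.percentile(Y,[0,.5,2,98,99.5,100]))
k=(X<-.08)&(abs(Y)<.15); print(np.polyfit(Y[k],X[k],1),k.sum(), X[k].min(),X[k].max())
P=np.load('top0.npy').reshape(-1,3)
m=(P[:,2]>.068)&(P[:,2]<.082)&(P[:,0]>.3)&(P[:,0]<.75)&(P[:,1]>.17)&(P[:,1]<.4)
q=P[m]; c=(q[:,:2]-[.526,.296]); X=c@ex;Y=c@ey
k=(X<-.08)&(abs(Y)<.15)&(abs(Y)>.03); print(np.polyfit(Y[k],X[k],1),k.sum(),np.percentile(X[k],[1,50,99]), np.percentile(Y,[0,.5,2,98,99.5,100]))
E
```

```text
3962 [-0.10013111 -0.09978366 -0.09094001 -0.08518125] [-0.166761   -0.16511602 -0.16404528  0.15372231  0.15489133  0.15667862]
[ 0.00116206 -0.08690574] 2619 -0.10013111134115567 -0.08013315211678286
[-0.00324176 -0.08572091] 355 [-0.08944017 -0.08591294 -0.08118631] [-0.16336375 -0.16287722 -0.1617994   0.15698116  0.15829231  0.16010384]
```

```bash
python3 -m jog '0 0 0 -0.15 1 0 -1;0 0 0 -0.15 1 0 -1;0 0 0 -0.15 1 0 -1;0 0 0 0 0.14 1 -1;0 0 0 0 0 1 -1;0 0 0 0 0 1 -1;0 0 0 0 0 1 -1;0 0 0 0 0 0.2 -1'; python3 plan.py .601 .327 .03 -174.5
```

```text
clock: 13.02
tool_pos: [0.599, 0.3232, 0.0315]
orientation: [-179.9, -0.2, -174.4]
force: [-0.6, -0.8, 0.6]
opening: 0.0611
clock 13.03 pos [0.599  0.3232 0.0315] ori [-179.85   -0.22 -174.41] F [-0.6 -0.8  0.6] open 0.0611 j6 -39.1
turn units [-0.03 -0.04  0.02]  shift units (after turn) [-0.059  0.09   0.037]
```

Release, back up, and look.

```bash
python3 -m jog '0 0 0 0 0 0 0.75;0 0 0 0 0 0 0.75;0 0 0 0 0 0 0.75;0 0 0 0 0 -1 0.75;0 0 0 0 0 -1 0.75;0 0 0 0 0 -1 0.75;0 0 0 0 -1 -1 0.75;0 0 0 0 -1 0 1'; 
python3 - <<'E'
from h import *
im,d=snap('scene','s4.png'); cv2.imwrite('pics/s4c.png',cv2.resize(im[180:380,200:540,::-1],(800,470)))
for r in nets.boxes_of('roll_a','scene'): print(round(r['score'],2),np.round(r['location'],3))
E
python3 plan.py .589 -.2745 .2 -198.8
```

```text
clock: 14.02
tool_pos: [0.6101, 0.2464, 0.1992]
orientation: [179.8, 0.4, -174.2]
force: [0.2, 0.1, -0.2]
opening: 0.0822
0.97 [0.792 0.252 0.03 ]
0.91 [0.451 0.039 0.029]
0.73 [0.632 0.052 0.028]
0.66 [0.611 0.329 0.036]
0.63 [ 0.606 -0.256  0.076]
clock 14.12 pos [0.6087 0.243  0.1963] ori [ 1.7991e+02  1.5000e-01 -1.7446e+02] F [ 1.   0.2 -0.7] open 0.0861 j6 -33.3
turn units [0.02 0.02 4.25]  shift units (after turn) [ -3.704 -12.407  -0.092]
```

View pics/s4c.png

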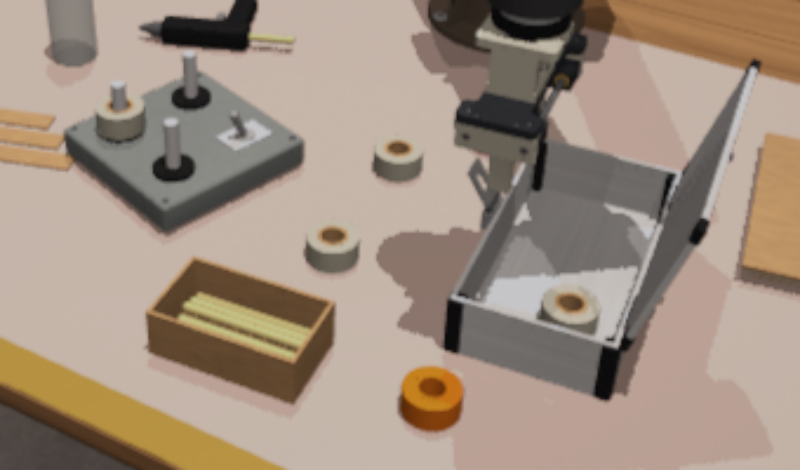

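```bash
python3 plan.py .6235 .0465 .12 -174.5
python3 - <<'E'
from h import *
T=TW(); im,d=snap('wrist','w5.png'); P=cloud('wrist',d,T).reshape(-1,3)
for c in [(.6235,.0465),(.433,.036)]:
    m=(abs(P[:,0]-c[0])<.06)&(abs(P[:,1]-c[1])<.06)&(P[:,2]>.022)&(P[:,2]<.045)
    q=P[m]; print(len(q),cv2.minEnclosingCircle((q[:,:2]*1000).astype(np.float32)) if len(q) else 0)
E
```

```text
clock 14.12 pos [0.6087 0.243  0.1963] ori [ 1.7991e+02  1.5000e-01 -1.7446e+02] F [ 1.   0.2 -0.7] open 0.0861 j6 -33.3
turn units [0.02 0.03 0.01]  shift units (after turn) [ 0.102 -4.927  1.908]
54 ((621.8970947265625, 76.7530517578125), 10.378191947937012)
448 ((432.19049072265625, 59.74121856689453), 18.806447982788086)
```

```bash
python3 -m jog '0 0 0 0 -1 0 1;0 0 0 0 -1 0 1;0 0 0 0.1 -1 0 1;0 0 0 0 -1 0.9 1;0 0 0 0 -0.93 1 1;0 0 0 0 0 0 1';python3 plan.py .6235 .0465 .010 -174.5
python3 - <<'E'
from h import *
T=TW(); im,d=snap('wrist','w6.png'); 
im,d=snap('top','t6.png'); 
for r in nets.boxes_of('roll_a','top'): print(round(r['score'],2),np.round(r['location'],3))
E
```

```text
clock: 14.92
tool_pos: [0.6216, 0.047, 0.1145]
orientation: [-179.9, -0.3, -174.5]
force: [0.4, 0.7, 0.2]
opening: 0.0872
clock 14.93 pos [0.6216 0.047  0.1145] ori [-179.94   -0.34 -174.48] F [0.4 0.7 0.2] open 0.0872 j6 -16.7
turn units [-0.01 -0.06  0.  ]  shift units (after turn) [-0.045 -0.016  2.612]
0.92 [0.324 0.114 0.03 ]
0.8 [0.434 0.034 0.036]
0.66 [ 0.588 -0.272  0.08 ]
0.58 [0.799 0.255 0.032]
0.46 [0.618 0.057 0.032]
0.43 [0.499 0.268 0.037]
```

View pics/w6.png

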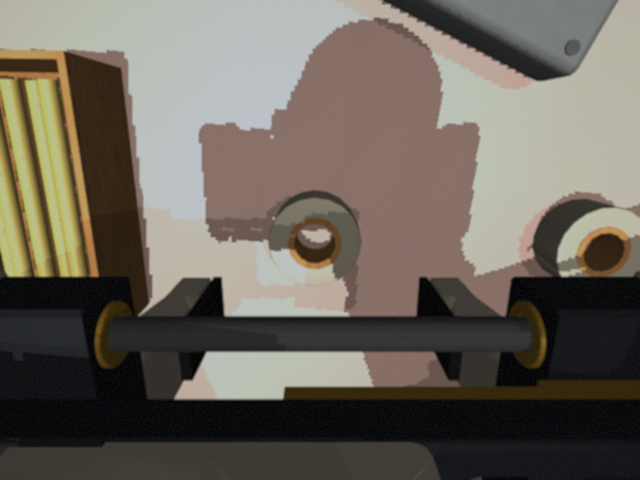

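```bash
python3 -m jog '0 0 0 -0.04 0 1 1;0 0 0 0 0 1 1;0 0 0 0 0 0.6 1;0 0 0 0 0 0 1;0 0 0 0 0 0 -1;0 0 0 0 0 0 -1;0 0 0 0 0 0 -1;0 0 0 0 0 0 -1' && python3 -m jog '0 0 0 0 0 0 -1;0 0 0 0 0 -1 -1;0 0 0 0 0 -1 -1;0 0 0 0 0 -1 -1;0 0 0 0 0 -1 -1;0 0 0 0 0.8 -0.5 -1;0 0 0 0 0.8 0 -1'; python3 plan.py .452 .313 .2 -174.5
```

```text
clock: 16.08
tool_pos: [0.6257, 0.0495, 0.0148]
orientation: [180.0, 0.1, -174.3]
force: [-1.9, 1.6, 6.2]
opening: 0.0601
clock: 16.95
tool_pos: [0.6199, 0.1136, 0.1962]
orientation: [179.9, 0.2, -174.4]
force: [-0.1, 0.1, -2.3]
opening: 0.0603
clock 16.95 pos [0.6199 0.1136 0.1962] ori [ 179.93    0.22 -174.39] F [-0.1  0.1 -2.3] open 0.0603 j6 -22.5
turn units [0.01 0.04 0.02]  shift units (after turn) [ 3.7    5.364 -0.094]
```

```bash
python3 -m jog '0 0 0 0.62 0.9 0 -1;0 0 0 0.62 0.9 0 -1;0 0 0 0.62 0.9 0 -1;0 0 0 0.62 0.9 0 -1;0 0 0 0.62 0.9 0 -1;0 0 0 0.6 0.9 0 -1;0 0 0 0 0 1 -1;0 0 0 0 0 1 -1'; python3 plan.py .452 .313 .034 -174.5
```

```text
clock: 17.95
tool_pos: [0.45, 0.3141, 0.1134]
orientation: [179.9, 0.1, -174.3]
force: [0.3, -0.0, -1.3]
opening: 0.0601
clock 17.95 pos [0.45   0.3141 0.1134] ori [ 1.7991e+02  6.0000e-02 -1.7426e+02] F [ 0.3 -0.  -1.3] open 0.0601 j6 -49.6
turn units [0.02 0.01 0.04]  shift units (after turn) [-0.048 -0.033  1.985]
```

```bash
python3 -m jog '0 0 0 -0.05 0 1 -1;0 0 0 0 0 0.9 -1;0 0 0 0 0 0 -1;0 0 0 0 0 0 0.75;0 0 0 0 0 0 0.75;0 0 0 0 0 0 0.75;0 0 0 0 0 -1 0.75;0 0 0 0 0 -1 0.75' && python3 -m jog '0 0 0 0 0 -1 0.75;0 0 0 0 -1 -1 0.75;0 0 0 0 -1 0 1;0 0 0 0 -1 0 1;0 0 0 0 -1 0 1;0 0 0 0 -1 0 1;0 0 0 0 -1 0 1;0 0 0 0 -1 0 1'
python3 - <<'E'
from h import *
im,d=snap('top','t7.png'); P=cloud('top',d).reshape(-1,3)
for r in nets.boxes_of('roll_a','top'): print(round(r['score'],2),np.round(r['location'],3))
for n,c,z in [('d',(.432,.036),(.022,.045)),('b',(.589,-.275),(.07,.095))]:
    m=(abs(P[:,0]-c[0])<.06)&(abs(P[:,1]-c[1])<.06)&(P[:,2]>z[0])&(P[:,2]<z[1])
    q=P[m]; print(n,len(q),cv2.minEnclosingCircle((q[:,:2]*1000).astype(np.float32)) if len(q) else 0)
E
python3 plan.py .589 -.2745 .2 -198.8
```

```text
clock: 18.95
tool_pos: [0.4523, 0.3134, 0.1192]
orientation: [-180.0, 0.0, -174.3]
force: [-0.2, 0.8, -0.2]
opening: 0.0767
clock: 19.95
tool_pos: [0.4801, 0.0337, 0.1987]
orientation: [180.0, 0.1, -174.3]
force: [0.4, 0.5, 1.0]
opening: 0.0873
0.96 [0.598 0.321 0.039]
0.81 [0.324 0.112 0.032]
0.77 [ 0.587 -0.275  0.08 ]
0.55 [0.78  0.245 0.033]
0.43 [0.593 0.395 0.104]
d 113 ((384.4977111816406, 13.168792724609375), 30.066455841064453)
b 566 ((589.6593017578125, -275.22857666015625), 31.328311920166016)
clock 20.05 pos [0.4798 0.0323 0.1985] ori [ 1.7999e+02  5.0000e-02 -1.7449e+02] F [-0.2  0.8  0.2] open 0.0877 j6 -21.8
turn units [0.   0.01 4.24]  shift units (after turn) [-5.055 -6.38  -0.038]
```

View pics/t7.png

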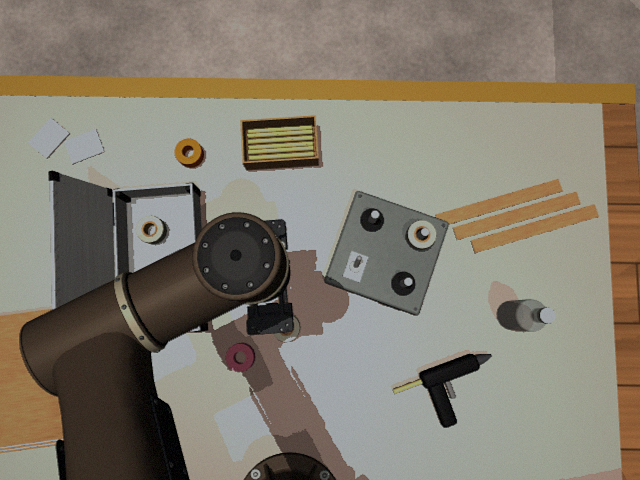

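Roll d was knocked toward the robot, to top px (290,328). I'll take roll b first and re-measure d afterwards.

```bash
python3 -m jog '0 0 1 -0.3 -0.8 0 1;0 0 1 -0.5 -0.8 0 1;0 0 1 -0.5 -0.8 0 1;0 0 1 -0.5 -0.8 0 1;0 0 0.24 -0.7 -0.9 0 1;0 0 0 -0.7 -0.9 0 1;0 0 0 0 0 0 1'; python3 plan.py .589 -.2745 .14 -198.8
python3 - <<'E'
from h import *
im,d=snap('top','t8.png'); P=cloud('top',d).reshape(-1,3)
m=(P[:,0]>.3)&(P[:,0]<.5)&(P[:,1]>-.05)&(P[:,1]<.085)&(P[:,2]>.022)&(P[:,2]<.045)
q=P[m]; print(len(q),cv2.minEnclosingCircle((q[:,:2]*1000).astype(np.float32)),q.mean(0))
E
```

```text
clock: 20.92
tool_pos: [0.5767, -0.1848, 0.1977]
orientation: [-180.0, 0.0, 161.2]
force: [-0.2, 1.2, 0.6]
opening: 0.0878
clock 20.93 pos [ 0.5767 -0.1848  0.1977] ori [-1.7998e+02  1.0000e-02  1.6122e+02] F [-0.2  1.2  0.6] open 0.0878 j6 -19.5
turn units [-0.  0.  0.]  shift units (after turn) [-1.013 -2.024  1.441]
0 ((0.0, 0.0), 0.0) [nan nan nan]<stdin>:4: RuntimeWarning: Mean of empty slice.
  ret = um.true_divide(
```

```bash
python3 -m jog '0 0 0 -0.5 -1 0 1;0 0 0 -0.51 -1.0 0 1;0 0 0 0 0 1 1;0 0 0 0 0 0.4 1;0 0 0 0 0 0 1'; python3 plan.py .589 -.2745 .062 -198.8
```

```text
clock: 21.6
tool_pos: [0.5883, -0.2703, 0.1411]
orientation: [-180.0, -0.1, 161.5]
force: [-0.4, 0.1, 1.1]
opening: 0.0878
clock 21.6 pos [ 0.5883 -0.2703  0.1411] ori [-1.7998e+02 -1.3000e-01  1.6145e+02] F [-0.4  0.1  1.1] open 0.0878 j6 -11.1
turn units [-0.   -0.02  0.04]  shift units (after turn) [-0.052 -0.095  1.977]
```

View pics/t8.png

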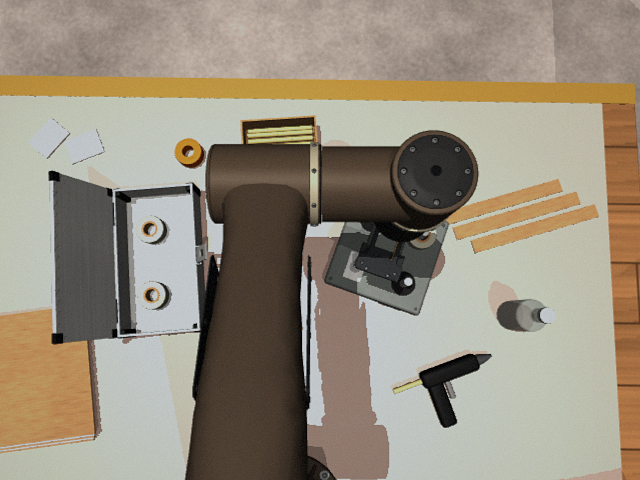

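```bash
python3 -m jog '0 0 0 -0.05 -0.1 1 1;0 0 0 0 0 0.7 1;0 0 0 0 0 0.28 1;0 0 0 0 0 0 1;0 0 0 0 0 0 -1;0 0 0 0 0 0 -1;0 0 0 0 0 0 -1;0 0 0 0 0 0 -1' && python3 -m jog '0 0 0 0 0 0 -1;0 0 0 0 0 -0.5 -1;0 0 0 0 0 -0.8 -1;0 0 0 0 0 -1 -1;0 0 0 0 0 -1 -1;0 0 0 0 0 -0.5 -1'; python3 plan.py .608 .257 .2 -174.5
```

```text
clock: 22.6
tool_pos: [0.5899, -0.276, 0.0633]
orientation: [180.0, 0.1, 161.4]
force: [-0.6, 1.1, 3.8]
opening: 0.0612
clock: 23.35
tool_pos: [0.5899, -0.2761, 0.2167]
orientation: [180.0, 0.1, 161.4]
force: [-0.7, -0.4, -1.3]
opening: 0.0611
clock 23.35 pos [ 0.5899 -0.2761  0.2167] ori [1.7999e+02 1.3000e-01 1.6138e+02] F [-0.7 -0.4 -1.3] open 0.0611 j6 -10.7
turn units [-0.    0.02 -4.21]  shift units (after turn) [-1.727 13.222  0.418]
```

```bash
python3 -m jog '0 0 -1 0 0.9 0 -1;0 0 -1 0 0.9 0 -1;0 0 -1 0 0.9 0 -1;0 0 -1 0 0.9 0 -1;0 0 -0.21 0 0.9 0 -1;0 0 0 0 1 0 -1;0 0 0 0 1 0 -1;0 0 0 0 1 0 -1'; python3 plan.py .608 .257 .2 -174.5
```

```text
clock: 24.35
tool_pos: [0.5995, 0.0216, 0.214]
orientation: [180.0, -0.1, -174.5]
force: [0.7, -1.0, -0.5]
opening: 0.0611
clock 24.35 pos [0.5995 0.0216 0.214 ] ori [ 1.8000e+02 -6.0000e-02 -1.7451e+02] F [ 0.7 -1.  -0.5] open 0.0611 j6 -15.2
turn units [ 0.   -0.01 -0.  ]  shift units (after turn) [-0.775  5.838  0.35 ]
```

```bash
python3 -m jog '0 0 0 -0.13 1 0.3 -1;0 0 0 -0.13 1 0 -1;0 0 0 -0.13 1 0 -1;0 0 0 -0.13 1 0 -1;0 0 0 -0.13 0.95 0 -1;0 0 0 -0.12 0.9 0 -1;0 0 0 0 0 1 -1;0 0 0 0 0 1 -1'; python3 plan.py .608 .257 .04 -174.5
```

```text
clock: 25.35
tool_pos: [0.608, 0.2569, 0.1212]
orientation: [180.0, -0.0, -174.5]
force: [0.2, -0.7, -2.2]
opening: 0.0612
clock 25.35 pos [0.608  0.2569 0.1212] ori [ 1.7998e+02 -1.0000e-02 -1.7446e+02] F [ 0.2 -0.7 -2.2] open 0.0612 j6 -34.2
turn units [ 0.   -0.    0.01]  shift units (after turn) [-1.00e-03  2.00e-03  2.03e+00]
```

```bash
python3 -m jog '0 0 0 0 0 1 -1;0 0 0 0 0 1 -1;0 0 0 0 0 0 -1;0 0 0 0 0 0 0.75;0 0 0 0 0 0 0.75;0 0 0 0 0 0 0.75;0 0 0 0 0 -1 0.75;0 0 0 0 0 -1 0.75' && python3 -m jog '0 0 0 0 0 -1 0.75;0 0 0 0 0 -1 0.75;0 0 0 0 0 -1 1;0 0 0 0 -1 -1 1;0 0 0 0 -1 0 1;0 0 0 0 -1 0 1'
python3 - <<'E'
from h import *
im,d=snap('top','t9.png')
im,d=snap('scene','s9.png'); P=cloud('scene',d).reshape(-1,3); cv2.imwrite('pics/s9c.png',cv2.resize(im[140:380,220:540,::-1],(800,600)))
m=(P[:,0]>.3)&(P[:,0]<.5)&(P[:,1]>-.07)&(P[:,1]<.075)&(P[:,2]>.025)&(P[:,2]<.045)
q=P[m]; print(len(q),cv2.minEnclosingCircle((q[:,:2]*1000).astype(np.float32)),q.mean(0))
for c in('scene','top'):
  for r in nets.boxes_of('roll_a',c): print(c,round(r['score'],2),np.round(r['location'],3))
E
python3 plan.py .42 .01 .2 -174.5
```

```text
clock: 26.35
tool_pos: [0.6084, 0.2562, 0.1241]
orientation: [-180.0, 0.0, -174.5]
force: [0.1, -0.5, 0.4]
opening: 0.0766
clock: 27.1
tool_pos: [0.62, 0.1359, 0.2844]
orientation: [179.9, 0.1, -174.5]
force: [0.1, 0.3, -1.0]
opening: 0.0878
191 ((431.31573486328125, -16.348655700683594), 85.45248413085938) [0.39798614 0.01260598 0.02965344]
scene 0.88 [0.465 0.318 0.029]
scene 0.86 [0.403 0.019 0.028]
scene 0.69 [0.613 0.328 0.033]
scene 0.67 [0.615 0.265 0.039]
scene 0.63 [0.563 0.422 0.18 ]
scene 0.61 [0.795 0.253 0.03 ]
scene 0.6 [0.333 0.121 0.03 ]
scene 0.39 [0.529 0.312 0.043]
top 0.75 [0.388 0.013 0.036]
top 0.65 [0.456 0.308 0.037]
top 0.64 [0.599 0.32  0.038]
top 0.6 [0.615 0.268 0.035]
top 0.58 [0.323 0.115 0.028]
clock 27.3 pos [0.62   0.1361 0.2836] ori [ 1.7996e+02  8.0000e-02 -1.7458e+02] F [0.1 0.1 0.1] open 0.0878 j6 -24.5
turn units [ 0.01  0.01 -0.01]  shift units (after turn) [ 5.279 -2.658  2.091]
```

View pics/s9c.png

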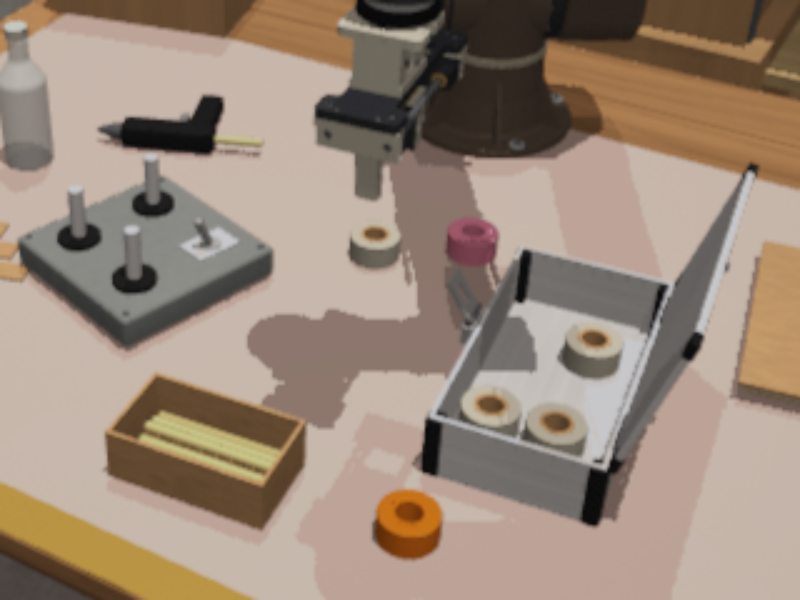

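View pics/t9.png

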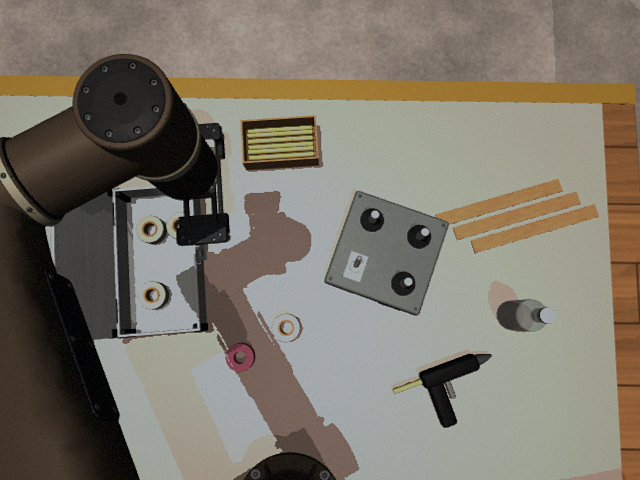

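```bash
python3 - <<'E'
from h import *
im,d=snap('top','t10.png'); P=cloud('top',d).reshape(-1,3)
m=(P[:,0]>.33)&(P[:,0]<.45)&(P[:,1]>-.04)&(P[:,1]<.07)&(P[:,2]>.025)&(P[:,2]<.045)
q=P[m]; print(len(q),cv2.minEnclosingCircle((q[:,:2]*1000).astype(np.float32)),q.mean(0))
E
python3 -m jog '0 0 0 0.8 -0.4 0 1;0 0 0 0.8 -0.4 0 1;0 0 0 0.8 -0.4 0 1;0 0 0 0.8 -0.4 0 1;0 0 0 0.8 -0.4 0.5 1;0 0 0 0.8 -0.4 1 1;0 0 0 0.4 -0.2 0.7 1;0 0 0 0 0 0 1'; python3 plan.py .388 .013 .12 -174.5; python3 -c "from h import *;obs()"
```

```text
501 ((385.49591064453125, 14.683128356933594), 30.912654876708984) [0.38504194 0.01446736 0.03279828]
clock: 28.35
tool_pos: [0.4211, 0.0131, 0.1935]
orientation: [-180.0, -0.1, -174.5]
force: [0.1, 0.7, 1.4]
opening: 0.0875
clock 28.35 pos [0.4211 0.0131 0.1935] ori [-1.7997e+02 -1.4000e-01 -1.7446e+02] F [0.1 0.7 1.4] open 0.0875 j6 -23.3
turn units [-0.01 -0.02  0.01]  shift units (after turn) [0.824 0.076 1.839]
{'clock': 28.35, 'tool_pos': [0.4211, 0.0131, 0.1935], 'orientation': [-179.9685, -0.1376, -174.4563], 'force': [0.1435, 0.6789, 1.396], 'opening': 0.0875, 'joint_pos': [28.8441, -2.6161, -32.0895, -0.0293, -60.6655, -23.286]}
```

```bash
python3 -m jog '0 0 0 0.4 0.03 0.6 1;0 0 0 0.48 0 0.6 1;0 0 0 0 0 0.6 1;0 0 0 0 0 0.6 1;0 0 0 0 0 0 1'; python3 plan.py .3855 .0147 .014 -174.5; python3 -c "from h import *;obs()
im,d=snap('wrist','w11.png')"
```

```text
clock: 28.98
tool_pos: [0.3882, 0.0118, 0.0985]
orientation: [-179.9, -0.1, -174.4]
force: [0.5, 0.7, 0.4]
opening: 0.0875
clock 28.98 pos [0.3882 0.0118 0.0985] ori [-1.7995e+02 -8.0000e-02 -1.7443e+02] F [0.5 0.7 0.4] open 0.0875 j6 -25.8
turn units [-0.01 -0.01  0.01]  shift units (after turn) [0.061 0.077 2.112]
{'clock': 28.975, 'tool_pos': [0.3882, 0.0118, 0.0985], 'orientation': [-179.9474, -0.0806, -174.4345], 'force': [0.4591, 0.6529, 0.3501], 'opening': 0.0875, 'joint_pos': [31.3534, 0.626, -43.6882, 0.0171, -45.7812, -25.7998]}
```

View pics/w11.png

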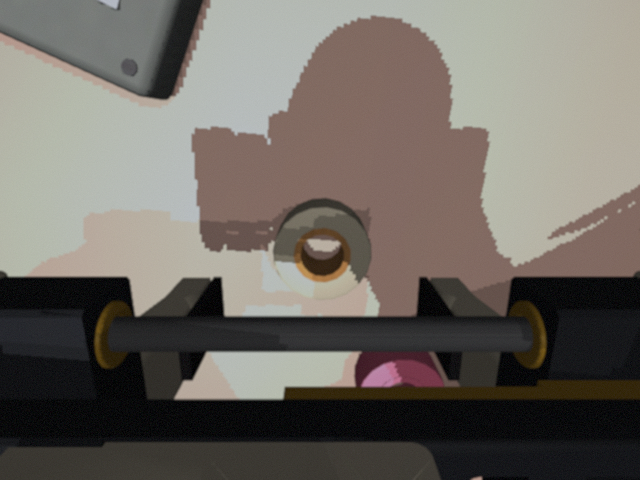

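```bash
python3 -m jog '0 0 0 0.04 0.07 0.7 1;0 0 0 0 0 0.7 1;0 0 0 0 0 0.6 1;0 0 0 0 0 0.1 1;0 0 0 0 0 0 1'; python3 plan.py .3855 .0147 .014 -174.5; python3 -c "from h import *;obs()"
```

```text
clock: 29.65
tool_pos: [0.3869, 0.0144, 0.0155]
orientation: [180.0, 0.1, -174.5]
force: [0.7, -0.2, -0.3]
opening: 0.088
clock 29.65 pos [0.3869 0.0144 0.0155] ori [ 1.7999e+02  6.0000e-02 -1.7447e+02] F [ 0.7 -0.2 -0.3] open 0.088 j6 -26.3
turn units [0.   0.01 0.01]  shift units (after turn) [0.034 0.01  0.037]
{'clock': 29.65, 'tool_pos': [0.3869, 0.0144, 0.0155], 'orientation': [179.987, 0.0617, -174.4655], 'force': [0.6575, -0.1561, -0.3465], 'opening': 0.088, 'joint_pos': [31.8467, 9.4909, -49.8248, 0.0308, -30.6233, -26.3388]}
```

```bash
python3 -m jog '0 0 0 0 0 0 -1;0 0 0 0 0 0 -1;0 0 0 0 0 0 -1;0 0 0 0 0 0 -1;0 0 0 0 0 0 -1;0 0 0 0 0 -0.6 -1;0 0 0 0 0 -0.8 -1;0 0 0 0 0 -1 -1' && python3 -m jog '0 0 0 0 0 -1 -1;0 0 0 -0.4 0 -1 -1;0 0 0 -0.5 0 0 -1;0 0 0 -0.4 0.9 0 -1;0 0 0 0 0.9 0 -1;0 0 0 0 0.9 0 -1;0 0 0 0 0.9 0 -1'; python3 plan.py .4585 .243 .19 -174.5
```

```text
clock: 30.65
tool_pos: [0.385, 0.0134, 0.1111]
orientation: [-180.0, -0.1, -174.5]
force: [1.4, 0.5, -0.9]
opening: 0.0615
clock: 31.52
tool_pos: [0.4233, 0.163, 0.1903]
orientation: [-180.0, -0.0, -174.5]
force: [0.9, -0.1, -1.0]
opening: 0.0617
clock 31.52 pos [0.4233 0.163  0.1903] ori [-1.7999e+02 -3.0000e-02 -1.7452e+02] F [ 0.9 -0.1 -1. ] open 0.0617 j6 -40.6
turn units [-0.   -0.01 -0.  ]  shift units (after turn) [-1.069  1.906  0.008]
```

```bash
python3 -m jog '0 0 0 -0.55 0.95 0 -1;0 0 0 -0.52 0.95 0 -1;0 0 0 0 0 1 -1;0 0 0 0 0 1 -1;0 0 0 0 0 0 -1'; python3 plan.py .4585 .243 .04 -174.5
```

```text
clock: 32.15
tool_pos: [0.4572, 0.2401, 0.1078]
orientation: [-179.7, -0.3, -174.5]
force: [-0.2, -0.8, -0.2]
opening: 0.0614
clock 32.15 pos [0.4572 0.2401 0.1078] ori [-179.75   -0.31 -174.53] F [-0.2 -0.8 -0.2] open 0.0614 j6 -44.0
turn units [-0.04 -0.05 -0.  ]  shift units (after turn) [-0.039  0.07   1.695]
```

```bash
python3 -m jog '0 0 0 0 0.05 1 -1;0 0 0 0 0 0.7 -1;0 0 0 0 0 0 -1;0 0 0 0 0 0 0.75;0 0 0 0 0 0 0.75;0 0 0 0 0 0 0.75;0 0 0 0 0 -1 0.75;0 0 0 0 0 -1 0.75' && python3 -m jog '0 0 0 0 0 -1 0.75;0 0 0 0 0 -1 0.75;0 0 0 0 0 -1 0.5;0 0 0 0 -1 -1 0.5;0 0 0 0 -1 -1 0;0 0 0 0 -1 0 -1'
python3 - <<'E'
from h import *
im,d=snap('top','t12.png')
im,d=snap('scene','s12.png');  P=cloud('scene',d); np.save('s12.npy',P);cv2.imwrite('pics/s12c.png',cv2.resize(im[140:380,220:540,::-1],(800,600)))
for c in('scene','top'):
  for r in nets.boxes_of('roll_a',c): print(c,round(r['score'],2),np.round(r['location'],3))
E
python3 plan.py .52 .2 .36 -174.5
```

```text
clock: 33.15
tool_pos: [0.4588, 0.2437, 0.1238]
orientation: [-180.0, -0.0, -174.5]
force: [0.3, 1.4, 0.3]
opening: 0.0764
clock: 33.9
tool_pos: [0.4716, 0.1238, 0.3267]
orientation: [179.8, 0.4, -174.5]
force: [0.7, 0.2, -1.1]
opening: 0.0514
scene 0.98 [0.48  0.248 0.032]
scene 0.9 [0.61  0.329 0.036]
scene 0.82 [0.335 0.12  0.029]
scene 0.66 [0.465 0.313 0.03 ]
scene 0.6 [0.79  0.252 0.032]
scene 0.59 [0.613 0.264 0.037]
top 0.8 [0.779 0.245 0.033]
top 0.75 [0.324 0.116 0.03 ]
top 0.29 [0.648 0.342 0.065]
clock 34.1 pos [0.4703 0.1238 0.3232] ori [ 1.7995e+02  5.0000e-02 -1.7459e+02] F [-0.1  0.2 -0.7] open 0.0354 j6 -32.6
turn units [ 0.01  0.01 -0.02]  shift units (after turn) [-1.42   1.777 -0.921]
```

View pics/s12c.png

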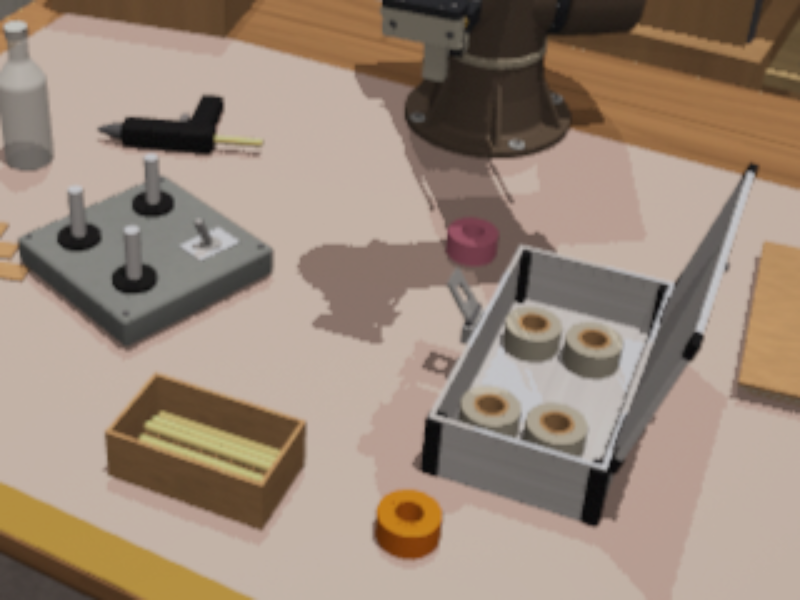

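View pics/t12.png

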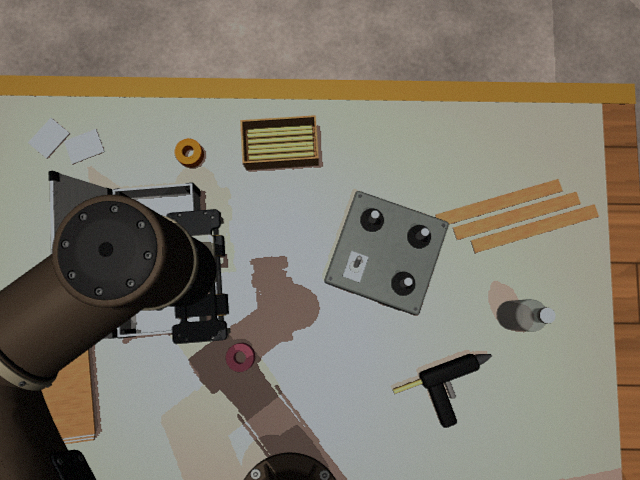

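```bash
python3 -m jog '0 0 0 -0.2 0 -1 -1;0 0 0 -0.2 0.5 -0.3 -1;0 0 0 -0.1 1 0 -1;0 0 0 -0.1 1 0 -1;0 0 0 -0.1 1 0 -1;0 0 0 -0.1 1 0 -1;0 0 0 -0.1 1 0 -1;0 0 0 -0.1 1 0 -1' && python3 -m jog '0 0 0 0 1 0 -1;0 0 0 0 1 0 -1;0 0 0 0 1 0 -1;0 0 0 0 0 0 -1'; python3 plan.py .50 .495 .215 -174.5
```

```text
clock: 35.1
tool_pos: [0.4846, 0.3894, 0.3741]
orientation: [-180.0, -0.0, -174.4]
force: [0.4, 0.4, -0.5]
opening: 0.0002
clock: 35.6
tool_pos: [0.4722, 0.5099, 0.3719]
orientation: [-179.9, -0.1, -174.3]
force: [0.0, 0.3, 0.5]
opening: 0.0009
clock 35.6 pos [0.4722 0.5099 0.3719] ori [-1.7986e+02 -1.3000e-01 -1.7432e+02] F [0.  0.3 0.5] open 0.0009 j6 -57.5
turn units [-0.03 -0.02  0.03]  shift units (after turn) [-0.657 -0.437  3.923]
```

```bash
python3 -m jog '0 0 0 -0.3 0 1 -1;0 0 0 -0.3 0 1 -1;0 0 0 0 0 1 -1;0 0 0 0 -0.2 0.9 -1;0 0 0 0 -0.3 0 -1;0 0 0 0 -0.4 0 -1;0 0 0 0 0 0 -1'; python3 plan.py .50 .42 .215 -174.5
```

```text
clock: 36.48
tool_pos: [0.502, 0.4724, 0.2215]
orientation: [179.8, 0.2, -174.5]
force: [0.1, 0.2, -0.6]
opening: 0.0005
clock 36.48 pos [0.502  0.4724 0.2215] ori [ 1.7985e+02  1.5000e-01 -1.7454e+02] F [ 0.1  0.2 -0.6] open 0.0005 j6 -54.0
turn units [ 0.03  0.03 -0.01]  shift units (after turn) [ 0.176 -1.299  0.162]
```

```bash
python3 -m jog '0 0 0 0 -0.5 0 -1;0 0 0 0 -0.4 0 -1;0 0 0 0 -0.4 0 -1;0 0 0 0 -0.4 0 -1;0 0 0 0 -0.4 0 -1;0 0 0 0 -0.4 0 -1;0 0 0 0 -0.4 0 -1;0 0 0 0 -0.4 0 -1'; python3 -m jog '0 0 0 0 -0.3 0 -1;0 0 0 0 0 0 -1';python3 -c "from h import *
obs();snap('scene','s13.png')"
```

```text
clock: 37.48
tool_pos: [0.5138, 0.3403, 0.2184]
orientation: [-180.0, -0.0, -174.5]
force: [0.2, 1.2, 0.3]
opening: 0.0004
clock: 37.72
tool_pos: [0.5151, 0.3286, 0.2188]
orientation: [-180.0, 0.0, -174.6]
force: [0.4, 0.4, -0.6]
opening: 0.0002
{'clock': 37.725, 'tool_pos': [0.5151, 0.3286, 0.2188], 'orientation': [-179.9931, 0.0028, -174.5545], 'force': [0.3536, 0.4136, -0.6102], 'opening': 0.0002, 'joint_pos': [50.8361, 14.8687, -8.4426, 0.0075, -66.6917, -45.3936]}
```

View pics/s13.png

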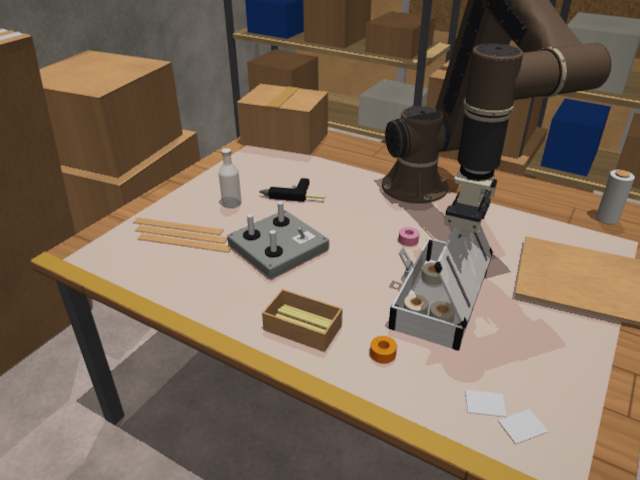

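Lid at scene px (465,265) now leans forward over the rolls and is falling. I'll wait, and raise the arm to clear it.

```bash
python3 -m jog '0 0 0 0 0 -0.5 -1;0 0 0 0 0 -1 -1;0 0 0 0 0 0 -1;0 0 0 0 0 0 -1;0 0 0 0 0 0 -1;0 0 0 0 0 0 -1;0 0 0 0 0 0 -1;0 0 0 0 0 0 -1';python3 -m jog '0 0 0 0 0 0 -1;0 0 0 0 0 0 -1;0 0 0 0 0 0 -1;0 0 0 0 0 0 -1';python3 -c "from h import *
obs();snap('scene','s14.png')"
```

```text
clock: 38.78
tool_pos: [0.5149, 0.3296, 0.2784]
orientation: [-180.0, -0.0, -174.5]
force: [0.3, 0.6, -0.0]
opening: 0.0005
clock: 39.28
tool_pos: [0.515, 0.3296, 0.2786]
orientation: [-180.0, 0.0, -174.5]
force: [-0.3, -0.1, -0.7]
opening: -0.0001
{'clock': 39.275, 'tool_pos': [0.515, 0.3296, 0.2786], 'orientation': [-179.9997, 0.0019, -174.5011], 'force': [-0.3454, -0.134, -0.7329], 'opening': -0.0001, 'joint_pos': [50.9059, 12.9743, -3.105, 0.0016, -73.9197, -45.4074]}
```

View pics/s14.png

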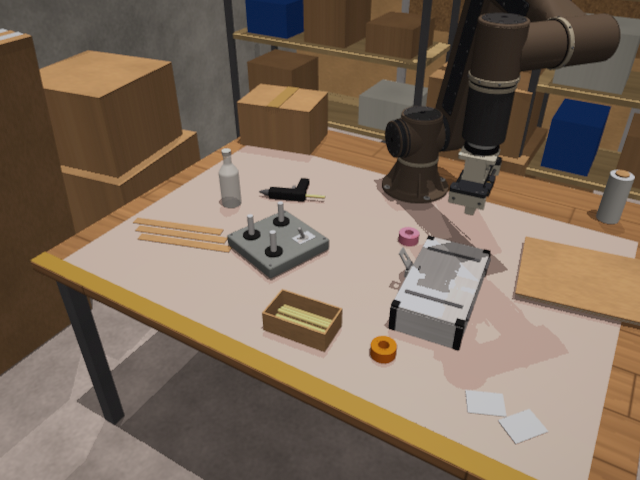

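```bash
python3 -m jog '0 0 0 -0.1 -1 0 -1;0 0 0 -0.1 -1 0 -1;0 0 0 -0.1 -1 0 -1;0 0 0 -0.1 -1 0 -1;0 0 0 0 -1 0 -1;0 0 0 0 -1 0 -1;0 0 0 0 0 0 -1';python3 plan.py .535 .14 .2
python3 - <<'E'
from h import *
im,d=snap('scene','s15.png'); cv2.imwrite('pics/s15c.png',cv2.resize(im[220:350,370:510,::-1],(700,650)))
P=cloud('scene',d).reshape(-1,3)
th=np.radians(95.4); ex=np.array([np.cos(th),np.sin(th)]); ey=np.array([-ex[1],ex[0]])
c=P[:,:2]-[.529,.295]; X=c@ex;Y=c@ey
for x in(-.075,-.05,-.03,0,.03,.06,.08):
    m=(abs(X-x)<.008)&(abs(Y)<.14)&(abs(Y)>.04)&(P[:,2]>.03)&(P[:,2]<.16); print(x,m.sum(),np.round(np.median(P[m,2]),4))
m=(abs(Y)<.03)&(X<-.09)&(X>-.16)&(P[:,2]>.08)&(P[:,2]<.2); q=np.c_[X,Y,P[:,2]][m]
print(np.round(q[np.argsort(-q[:,2])][::max(1,len(q)//12)],3))
im,d=snap('top','t15.png'); 
P=cloud('top',d).reshape(-1,3)
c=P[:,:2]-[.529,.295]; X=c@ex;Y=c@ey
for x in(-.075,-.05,-.03,0,.03,.06,.08):
    m=(abs(X-x)<.008)&(abs(Y)<.14)&(abs(Y)>.04)&(P[:,2]>.03)&(P[:,2]<.16); print(x,m.sum(),np.round(np.median(P[m,2]),4))
E
```

```text
clock: 40.2
tool_pos: [0.5539, 0.09, 0.2788]
orientation: [-180.0, 0.0, -174.7]
force: [-0.4, 0.8, 1.3]
opening: 0.0005
clock 40.2 pos [0.5539 0.09   0.2788] ori [-1.7999e+02  2.0000e-02 -1.7466e+02] F [-0.4  0.8  1.3] open 0.0005 j6 -23.9
turn units [-0.  0. -0.]  shift units (after turn) [0.355 1.288 1.971]
-0.075 290 0.0809
-0.05 296 0.0813
-0.03 294 0.0812
0 305 0.0812
0.03 320 0.0816
0.06 322 0.0812
0.08 333 0.081
[[-0.117 -0.012  0.13 ]
 [-0.117  0.006  0.125]
 [-0.115  0.01   0.123]
 [-0.107  0.004  0.119]
 [-0.106  0.01   0.115]
 [-0.109  0.01   0.111]
 [-0.102 -0.017  0.106]
 [-0.101  0.013  0.102]
 [-0.098 -0.01   0.098]
 [-0.098  0.006  0.094]
 [-0.094 -0.021  0.091]
 [-0.099 -0.015  0.089]
 [-0.096 -0.022  0.082]]
-0.075 358 0.0838
-0.05 374 0.0842
-0.03 358 0.0839
0 358 0.0841
0.03 355 0.0842
0.06 370 0.084
0.08 331 0.0835
```

View pics/s15c.png

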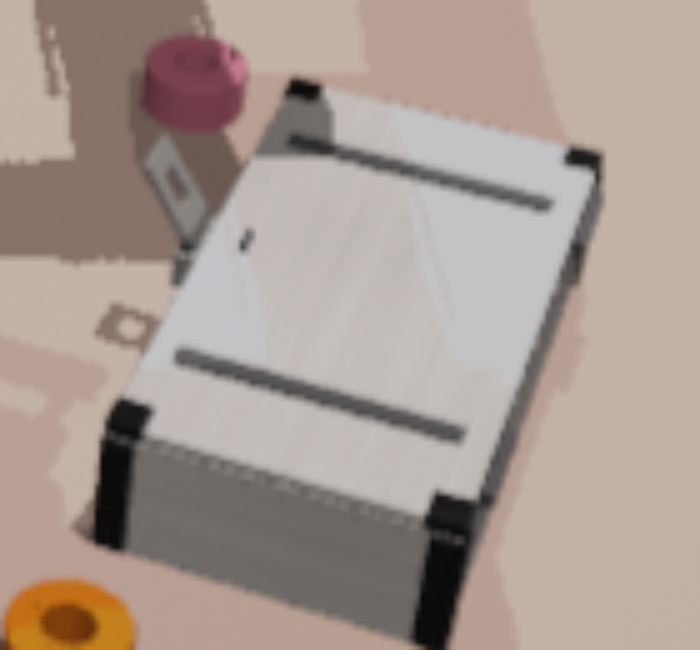

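```bash
python3 -m jog '0 0 0 0.15 0 1 -1;0 0 0 0 0.2 1 -1;0 0 0 0 0 1 -1;0 0 0 0 0 1 -1;0 0 0 0 0 0 -1';python3 plan.py .546 .146 .118 -174.6
```

```text
clock: 40.92
tool_pos: [0.5452, 0.0997, 0.1159]
orientation: [-179.9, -0.3, -174.5]
force: [0.9, -0.4, 1.5]
opening: 0.0005
clock 40.92 pos [0.5452 0.0997 0.1159] ori [-179.88   -0.33 -174.45] F [ 0.9 -0.4  1.5] open 0.0005 j6 -25.0
turn units [-0.02 -0.06  0.03]  shift units (after turn) [-0.13   1.151 -0.052]
```

```bash
python3 -m jog '0 0 0 -0.05 0.6 0 -1;0 0 0 -0.05 0.55 0 -1;0 0 0 0 0.35 0 -1;0 0 0 0 0.35 0 -1;0 0 0 0 0.3 0 -1;0 0 0 0 0.3 0 -1;0 0 0 0 0.3 0 -1;0 0 0 0 0 0 -1';python3 plan.py .5404 .2104 .116 -174.6
python3 - <<'E'
from h import *
im,d=snap('scene','s16.png'); cv2.imwrite('pics/s16c.png',cv2.resize(im[200:330,370:510,::-1],(700,650)))
E
```

```text
clock: 41.92
tool_pos: [0.5405, 0.2105, 0.1184]
orientation: [180.0, -0.0, -174.5]
force: [-1.2, -0.0, -0.4]
opening: 0.0001
clock 41.92 pos [0.5405 0.2105 0.1184] ori [ 179.99   -0.   -174.45] F [-1.2 -0.  -0.4] open 0.0001 j6 -35.0
turn units [ 0.   -0.    0.03]  shift units (after turn) [ 0.002 -0.001  0.059]
```

View pics/s16c.png

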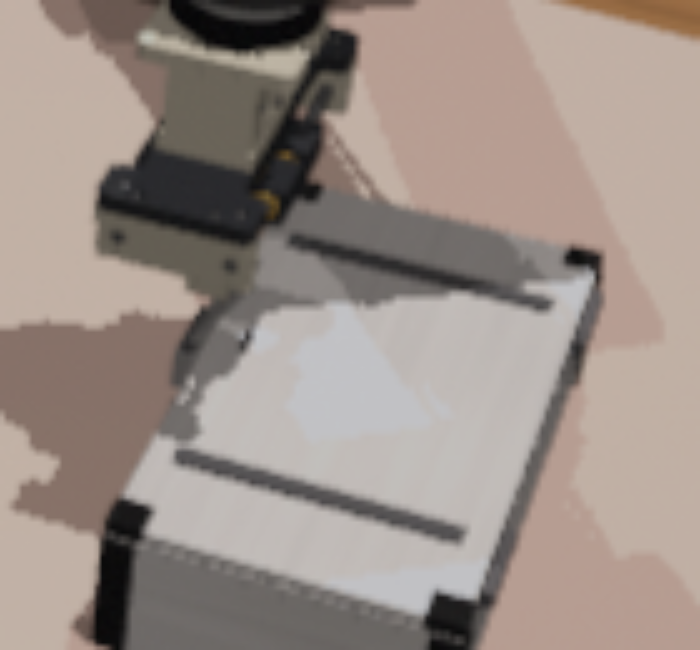

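```bash
python3 -m jog '0 0 0 0 0.25 0.25 -1;0 0 0 0 0.2 0.12 -1;0 0 0 0 0.2 0.1 -1;0 0 0 0 0.2 0.08 -1;0 0 0 0 0.2 0.07 -1;0 0 0 0 0 0 -1;0 0 0 0 0 0.08 -1;0 0 0 0 0 0 -1';python3 plan.py .5404 .2104 .089 -174.6
python3 - <<'E'
from h import *
im,d=snap('scene','s17.png'); cv2.imwrite('pics/s17c.png',cv2.resize(im[200:330,370:510,::-1],(700,650)))
E
```

```text
clock: 42.98
tool_pos: [0.5364, 0.2512, 0.0904]
orientation: [180.0, -0.0, -174.5]
force: [0.8, -0.4, -0.8]
opening: 0.0006
clock 42.98 pos [0.5364 0.2512 0.0904] ori [ 1.8000e+02 -1.0000e-02 -1.7451e+02] F [ 0.8 -0.4 -0.8] open 0.0006 j6 -38.5
turn units [ 0.   -0.    0.02]  shift units (after turn) [-0.002 -1.025  0.036]
```

View pics/s17c.png

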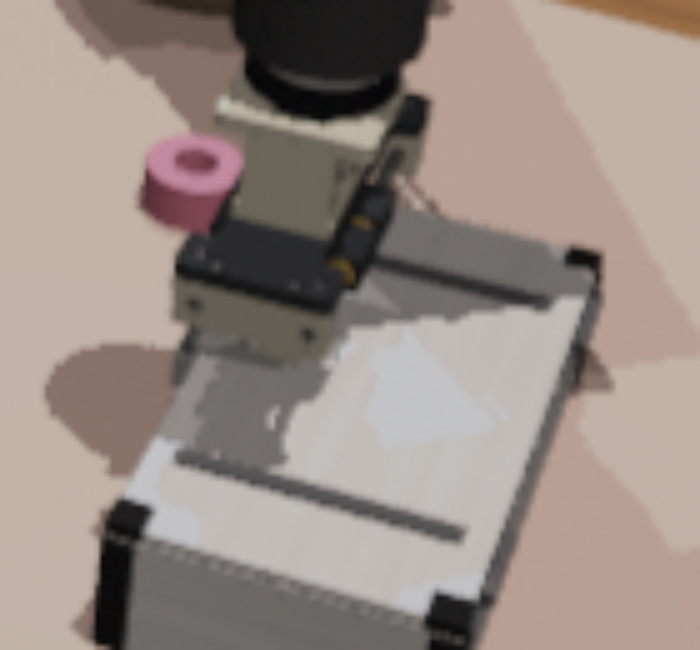

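Press down a few mm further, watching the force.

```bash
python3 -m jog '0 0 0 0 0 0.06 -1;0 0 0 0 0 0.05 -1;0 0 0 0 0 0 -1';python3 -m jog '0 0 0 0 0 0.05 -1;0 0 0 0 0 0 -1'
```

```text
clock: 43.4
tool_pos: [0.5368, 0.2514, 0.0871]
orientation: [180.0, 0.0, -174.5]
force: [-3.3, -0.4, 7.9]
opening: 0.0003
clock: 43.65
tool_pos: [0.537, 0.2514, 0.0866]
orientation: [180.0, 0.1, -174.5]
force: [-7.2, -1.8, 20.2]
opening: 0.0003
```

Contact, 20 N. Lift and look.

```bash
python3 -m jog '0 0 0 0 0 -0.5 -1;0 0 0 0 0 -1 -1;0 0 0 0 0 -1 -1;0 0 0 0 0 -1 -1;0 0 0 0 -1 -1 -1;0 0 0 0 -1 0 -1;0 0 0 0 -1 0 -1;0 0 0 0 -1 0 -1'
python3 -m jog '0 0 0 0 -0.5 0 -1;0 0 0 0 0 0 -1'
python3 - <<'E'
from h import *
im,d=snap('scene','s18.png'); cv2.imwrite('pics/s18c.png',cv2.resize(im[220:350,370:510,::-1],(700,650)))
th=np.radians(95.4); ex=np.array([np.cos(th),np.sin(th)]); ey=np.array([-ex[1],ex[0]])
T=TW(); im2,d2=snap('wrist','w18.png')
im3,d3=snap('top','t18.png'); cv2.imwrite('pics/t18c.png',cv2.resize(im3[150:370,60:460,::-1],(800,440)))
for n,dd in(('scene',d),('top',d3)):
    P=cloud(n,dd).reshape(-1,3)
    c=P[:,:2]-[.529,.295]; X=c@ex;Y=c@ey
    for x in(-.105,-.09,-.08,-.07,-.06,-.05,-.045,-.03,.05):
        m=(abs(X-x)<.004)&(abs(Y+.003)<.014)&(P[:,2]>.0)&(P[:,2]<.16); print(n,x,m.sum(),np.round(np.percentile(P[m,2],[5,50,95]),4) if m.sum() else '')
E
```

```text
clock: 44.65
tool_pos: [0.5517, 0.0908, 0.2642]
orientation: [180.0, 0.0, -174.5]
force: [0.6, 0.0, 0.3]
opening: 0.0003
clock: 44.9
tool_pos: [0.5539, 0.0712, 0.2641]
orientation: [180.0, -0.0, -174.6]
force: [-0.4, 0.8, -0.1]
opening: 0.0006
scene -0.105 1 [0.0019 0.0019 0.0019]
scene -0.09 24 [0.0799 0.0869 0.0891]
scene -0.08 21 [0.0813 0.0854 0.0874]
scene -0.07 23 [0.0794 0.0844 0.0896]
scene -0.06 23 [0.0802 0.0832 0.088 ]
scene -0.05 23 [0.081  0.0845 0.0871]
scene -0.045 21 [0.0801 0.0836 0.0872]
scene -0.03 20 [0.0797 0.0814 0.0842]
scene 0.05 22 [0.0786 0.0816 0.0856]
top -0.105 36 [0.0004 0.0035 0.0062]
top -0.09 81 [0.0006 0.0869 0.0911]
top -0.08 50 [0.0851 0.088  0.0913]
top -0.07 54 [0.0818 0.0868 0.0927]
top -0.06 40 [0.0819 0.0866 0.0919]
top -0.05 46 [0.0849 0.0881 0.0908]
top -0.045 46 [0.085  0.0872 0.0907]
top -0.03 46 [0.0803 0.0834 0.0872]
top 0.05 0
```

View pics/s18c.png

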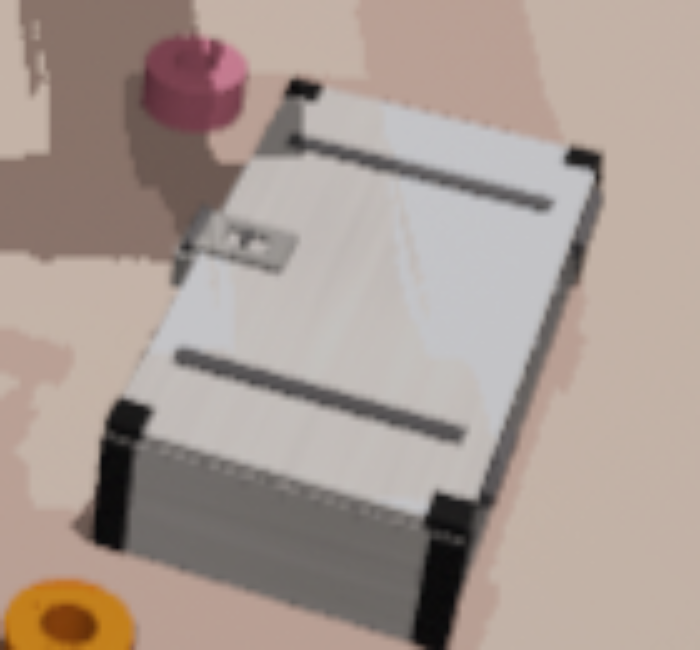

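View pics/t18c.png

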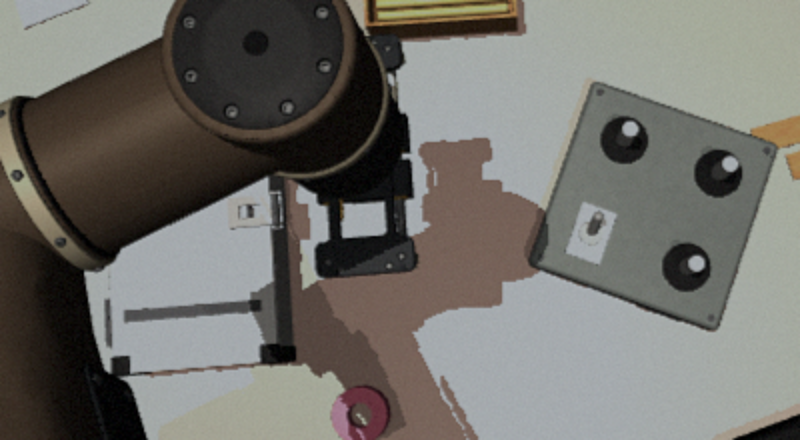

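View pics/w18.png

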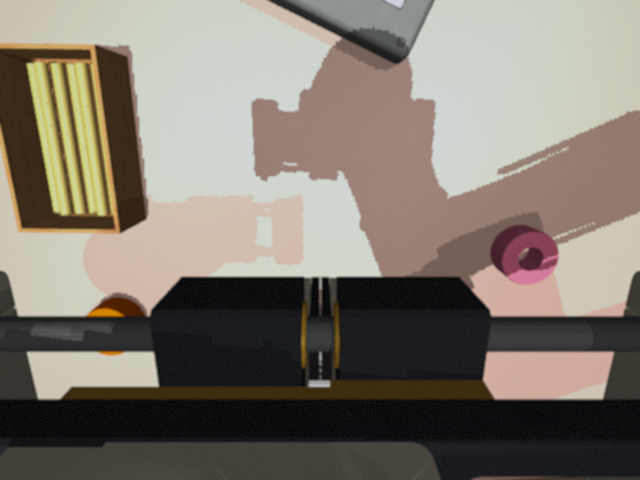

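The hasp lies flat, with the catch standing through its slot (scene crop (250,240)). Its height is uniform at about 0.087 m. The lid is level, the toggle leans away (top crop (596,222)) and the arm is clear.

```bash
python3 -c "from h import *
obs(); print(ctrl.close_job())"
```

```text
{'clock': 45.05, 'tool_pos': [0.5539, 0.0728, 0.264], 'orientation': [179.9926, -0.0048, -174.4822], 'force': [0.662, 1.1972, -0.2722], 'opening': 0.0002, 'joint_pos': [27.5655, 8.2901, -10.8511, -0.0091, -70.8604, -22.0447]}
the job is handed in; nothing more can be done
None
```

The job is done and handed in at 45 s; no verdict was reported. I switched the toggle off first, then put all four grey rolls that were there (b, c, d and e) into the case. Spindle a was empty from the start. I then shut the lid and swung the hasp over the catch.

Last checks:
- **Rolls:** before the lid shut, all four lay flat in the case. Roll d had been knocked about 5 cm toward the robot, so I measured it again before picking it up.
- **Lid and hasp:** the lid measured level at about 84 mm on the top camera (81 mm on the scene camera). The hasp lies flat, with its top at about 87 mm and the catch through its slot.
- **Toggle:** it still leans away from the robot, so it is off.
- **Other items:** I never touched the bottle, glue gun, glue-stick box or the orange and pink rolls, and they look unmoved.

Nothing failed. The 2–4 mm differences between cameras are small, but I judged the hasp and toggle angles from pictures and depth rather than reading them directly. The final press on the hasp reached about 20 N.

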